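Dock a sample tray in the dry-storage bay

TASK

Take the jar with the red cap out of the grey crate and stand it in the empty pocket of the blue tray. Then lift the loaded tray by the metal blade in its middle, set it down on the loading shelf in front of the clear bay with its yellow handle towards you and let go, then take or push it by the yellow handle and slide it fully home until the orange dock at the back has been pushed in as far as it goes. Set things down without dropping or ramming them, keep all jars upright, leave the other things alone, and leave the tray released.

Things in the scene. Friction and masses are not known exactly. Their poses are not given: they have to be found in the camera images.
- red_jar: The wanted jar: amber glass screw jar, 36 mm in diameter, 64 mm tall, about 80 g, standing upright; origin at the centre of its underside, z up. Glass straight to z = 34 mm, then a shoulder; the cap, z = 48 to 64 mm, is 33.5 mm wide and red. It starts in one of five places in the crate.
- tray_jar0: Jar already in the tray: amber glass screw jar, 36 mm in diameter, 64 mm tall, about 80 g, standing upright; origin at the centre of its underside, z up. Glass straight to z = 34 mm, then a shoulder; the cap, z = 48 to 64 mm, is 33.5 mm wide and black.
- tray_jar1: Jar already in the tray: amber glass screw jar, 36 mm in diameter, 64 mm tall, about 80 g, standing upright; origin at the centre of its underside, z up. Glass straight to z = 34 mm, then a shoulder; the cap, z = 48 to 64 mm, is 33.5 mm wide and black.
- tray_jar2: Jar already in the tray: amber glass screw jar, 36 mm in diameter, 64 mm tall, about 80 g, standing upright; origin at the centre of its underside, z up. Glass straight to z = 34 mm, then a shoulder; the cap, z = 48 to 64 mm, is 33.5 mm wide and black.
- crate_jar0: Bystander jar in the crate, not to be moved: amber glass screw jar, 36 mm in diameter, 64 mm tall, about 80 g, standing upright; origin at the centre of its underside, z up. Glass straight to z = 34 mm, then a shoulder; the cap, z = 48 to 64 mm, is 33.5 mm wide and black.
- crate_jar1: Bystander jar in the crate, not to be moved: amber glass screw jar, 36 mm in diameter, 64 mm tall, about 80 g, standing upright; origin at the centre of its underside, z up. Glass straight to z = 34 mm, then a shoulder; the cap, z = 48 to 64 mm, is 33.5 mm wide and white.
- crate_jar2: Bystander jar in the crate, not to be moved: amber glass screw jar, 36 mm in diameter, 64 mm tall, about 80 g, standing upright; origin at the centre of its underside, z up. Glass straight to z = 34 mm, then a shoulder; the cap, z = 48 to 64 mm, is 33.5 mm wide and black.
- crate_jar3: Bystander jar in the crate, not to be moved: amber glass screw jar, 36 mm in diameter, 64 mm tall, about 80 g, standing upright; origin at the centre of its underside, z up. Glass straight to z = 34 mm, then a shoulder; the cap, z = 48 to 64 mm, is 33.5 mm wide and white.
- tray: Loose blue plastic tray, 110 mm along its x, 144 mm along y, about 0.3 kg empty, 0.62 kg with four jars; origin at the centre of its underside, z up. Base 6 mm thick; outer walls 4 mm thick, top at z = 22 mm. A metal lift blade stands in its middle; a yellow push blade sticks out beyond its -x end. It enters the bay +x end first.
- lift_grip (a point): Point on the tray's metal lift blade where it is pinched from above, fingers closing along the tray's y: tray (0, 0, 82) mm. The blade is 50 mm along x, 12 mm thick along y, top at tray z = 96 mm. Same axes as the tray.
- push_grip (a point): Centre of the tray's yellow push blade, pinched with the fingers closing along the tray's y: tray (-108, 0, 36) mm. The blade spans tray x -126 to -90 mm, z 12 to 60 mm, 12 mm thick along y; a low arm joins it to the tray. Same axes as the tray.
- empty_pocket (a point): Middle of the floor of the tray's empty pocket: tray (-26.5, 45.5, 6) mm, same axes. The four pockets, about 49 mm square, are centred at tray x = +-26.5, y = +-45.5 mm, floor z = 6 mm, walls up to z = 22 mm.
- bay: Fixed dry-storage bay; origin on the bench (z = 0) under the middle of its mouth; x points into the bay, z up. Clear side walls inwards from x = 0, 149 mm apart (2.5 mm clearance each side of the tray); clear roof over x = 0 to 170 mm, underside z = 125, top 132 mm. Floor top z = 15 mm. White housing behind: 205 mm wide, x = 185 to 315 mm, 142 mm high.
- shelf_spot (a point): Where the tray's origin goes when set down on the loading shelf: bay (-85, 0, 15) mm, bay axes. The grey shelf is level with the bay floor, 196 mm wide, from bay x = -160 mm to the mouth. On it two guides 14 mm high flare from 149 mm apart at the mouth to about 171 mm apart at x = -117 mm.
- home_spot (a point): Where the tray's origin is when fully home: bay (57, 0, 15) mm, bay axes. The tray's -x end is then 2 mm inside the mouth and the push blade outside.
- dock (a joint): Travel of the orange dock plate at the back of the bay floor, in m: 0 as it stands out (face at bay x = 100 mm), 0.012 pushed in to its stop (face at 112 mm). It resists with about 4 N of friction, on top of the tray sliding, more if fast, stays where it is left, and does not spring back. The tray's +x end pushes it.
- crate: Fixed grey open crate, 160 mm along x, 150 mm along y, walls 5 mm thick and 34 mm high; origin at the centre of its underside. Its inner floor is 5 mm above the bench. Five jars stand in it at its four corners and its middle: (+-50, +-45) and (0, 0) mm.
- flask: Bystander: clear conical flask, 66 mm wide, 90 mm tall; origin at the centre of its underside.
- reagent: Bystander: tall amber bottle, 90 mm wide, 200 mm tall; origin at the centre of its underside.
- wash: Bystander: white bottle with a red cap, 64 mm wide, 150 mm tall; origin at the centre of its underside.

How it is judged:
On the way, in this order (a step that is already met when the one before it is completed fails the run):
1. the red-capped jar stands in the tray's empty pocket, let go, while the tray is still outside the bay (x of red_jar in the frame of tray between -0.05 and 0.05 m and y of red_jar in the frame of tray between -0.068 and 0.068 m and z of red_jar in the frame of tray between 0 and 0.012 m and angle between each of red_jar, tray_jar0, tray_jar1, tray_jar2's own z axis and vertical below 0.15 rad and x of tray_jar0 in the frame of tray between -0.05 and 0.05 m and y of tray_jar0 in the frame of tray between -0.068 and 0.068 m and z of tray_jar0 in the frame of tray between 0 and 0.012 m and x of tray_jar1 in the frame of tray between -0.05 and 0.05 m and y of tray_jar1 in the frame of tray between -0.068 and 0.068 m and z of tray_jar1 in the frame of tray between 0 and 0.012 m and x of tray_jar2 in the frame of tray between -0.05 and 0.05 m and y of tray_jar2 in the frame of tray between -0.068 and 0.068 m and z of tray_jar2 in the frame of tray between 0 and 0.012 m and x of red_jar in the frame of empty_pocket between -0.012 and 0.012 m and y of red_jar in the frame of empty_pocket between -0.012 and 0.012 m and contact force between the fingers and tray below 0.1 N and contact force between the fingers and red_jar below 0.1 N and x of tray in the frame of bay below -0.02 m and height (world z) of tray below 0.006 m), for 0.2 s.
2. the loaded tray stands flat on the loading shelf, handle outwards and let go, not yet home (x of red_jar in the frame of tray between -0.05 and 0.05 m and y of red_jar in the frame of tray between -0.068 and 0.068 m and z of red_jar in the frame of tray between 0 and 0.012 m and angle between each of red_jar, tray_jar0, tray_jar1, tray_jar2's own z axis and vertical below 0.15 rad and x of tray_jar0 in the frame of tray between -0.05 and 0.05 m and y of tray_jar0 in the frame of tray between -0.068 and 0.068 m and z of tray_jar0 in the frame of tray between 0 and 0.012 m and x of tray_jar1 in the frame of tray between -0.05 and 0.05 m and y of tray_jar1 in the frame of tray between -0.068 and 0.068 m and z of tray_jar1 in the frame of tray between 0 and 0.012 m and x of tray_jar2 in the frame of tray between -0.05 and 0.05 m and y of tray_jar2 in the frame of tray between -0.068 and 0.068 m and z of tray_jar2 in the frame of tray between 0 and 0.012 m and contact force between the fingers and tray below 0.1 N and contact force between the fingers and red_jar below 0.1 N and x of tray in the frame of bay between -0.14 and 0.01 m and y of tray in the frame of bay between -0.02 and 0.02 m and z of tray in the frame of bay between 0.011 and 0.019 m and angle between tray's own z axis and vertical below 0.04 rad and angle between the x axis of tray and the x axis of bay, either way round below 0.2 rad and x of push_grip in the frame of bay below -0.08 m), for 0.2 s.
At the end, for the whole second after the job is handed in: Tray released, at rest and flat in the bay, handle outwards: within 5 mm of x = 57, 6 mm of y = 0 in the bay frame, 0.06 rad aligned; dock beyond 9 of 12 mm. Red-capped jar within 12 mm of the pocket's middle, the three others still in the tray, all upright (0.15 rad) and at rest (x of red_jar in the frame of tray between -0.05 and 0.05 m and y of red_jar in the frame of tray between -0.068 and 0.068 m and z of red_jar in the frame of tray between 0 and 0.012 m and angle between each of red_jar, tray_jar0, tray_jar1, tray_jar2's own z axis and vertical below 0.15 rad and x of tray_jar0 in the frame of tray between -0.05 and 0.05 m and y of tray_jar0 in the frame of tray between -0.068 and 0.068 m and z of tray_jar0 in the frame of tray between 0 and 0.012 m and x of tray_jar1 in the frame of tray between -0.05 and 0.05 m and y of tray_jar1 in the frame of tray between -0.068 and 0.068 m and z of tray_jar1 in the frame of tray between 0 and 0.012 m and x of tray_jar2 in the frame of tray between -0.05 and 0.05 m and y of tray_jar2 in the frame of tray between -0.068 and 0.068 m and z of tray_jar2 in the frame of tray between 0 and 0.012 m and x of red_jar in the frame of empty_pocket between -0.012 and 0.012 m and y of red_jar in the frame of empty_pocket between -0.012 and 0.012 m and contact force between the fingers and tray below 0.1 N and contact force between the fingers and red_jar below 0.1 N and x of tray in the frame of bay between 0.052 and 0.062 m and y of tray in the frame of bay between -0.006 and 0.006 m and z of tray in the frame of bay between 0.011 and 0.019 m and value of joint dock above 0.009 m and angle between the x axis of tray and the x axis of bay, either way round below 0.06 rad and x of push_grip in the frame of bay below -0.03 m and linear speed of each of tray, red_jar, tray_jar0, tray_jar1, tray_jar2 below 0.02 m/s); the robot touches nothing.
It fails at once if the tray is dropped or rammed against the bay (over 120 N) (contact force between tray and bay above 120 N).
It fails at once if the red-capped jar is dropped or pressed into the tray (over 120 N) (contact force between red_jar and tray above 120 N).
It fails at once if a jar of the load is tipped over (more than 0.6 rad) (angle between any of red_jar, tray_jar0, tray_jar1, tray_jar2's own z axis and vertical above 0.6 rad).
It fails at once if another jar in the crate, the flask or a bottle is disturbed (moved more than 20 mm) (distance of any of crate_jar0, crate_jar1, crate_jar2, crate_jar3, flask, reagent, wash from where it was at the start of the episode above 0.02 m).
It also fails if it takes over 72 s, if anything falls off the work surface, if the arm or the gripper's body presses on something with over 40 N, if the wrist force passes 120 N, or if a joint passes its speed limit or range.

ROBOT

A 6-joint arm with a two-finger parallel gripper is mounted at the origin on the work surface. World frame = base frame: x ahead of the robot, y to its left, z up, the work surface at z = 0. Lengths are in m, angles in rad, forces in N, time in s.
With the tool pointing down it reaches from about 0.375 to 0.9 m from the base axis. Payload 3.1 kg.
Tool frame: the origin (TCP) lies midway between the tips of the shut fingers; the grasp point (between the pads) lies 19 mm behind it (manip.pinch_z is the distance from the TCP to the grasp point, in m); z points along the fingers, y is the line along which they close (so a half turn about z gives the same grasp; the last joint's range is limited). The gripper opens to 85 mm and grips with 20 to 120 N. Pads are 22 mm wide; open, the fingers measure 114 mm over their backs; the gripper's body (76 mm by 85 mm) begins 54 mm behind the grasp point. The pads swing forward as they close: fully open they stand 13 mm farther back than shut.
Start: joints at [1.048, 0.527, 1.433, -0, 1.181, -0.178], TCP at [0.211, 0.588, 0.192] pointing down, gripper open.
Joint ranges: [-3.08, 3.08], [-0.75, 2.2], [0.22, 2.44], [-1.43, 4.57], [0, 2.65], [-2.85, 2.85]. Speed limits (rad/s): [2.79, 2.79, 3.14, 3.14, 3.14, 3.14].

INTERFACE

Orientations are given as a unit quaternion [x, y, z, w].
In Python, from station import manip, viewer, ticket gives the robot as it stands.
- The arm moves only by the shell command python3 -m creep 'ROWS' [FORCE]. ROWS is JSON, a list of rows, each an object with "slide": the shift along the tool's x, y, z in cm, a list of three; "angular": the turn, a rotation vector about the tool's x, y, z in rad, a list of three; "claw": the opening, from -1 (shut) to 1 (fully open). A call has 1 to 10 rows; each row shifts and turns the commanded pose from where the row before left it, along the tool's axes as they then stand; what a row does not reach is not made up. A row lasts 1/12 s, in which the tool goes at most 41.7 mm and 7.16 degrees, less where a joint would pass 70% of its speed; a pose out of reach is approached as far as the arm can. A call with a gripper value outside its range is refused whole. The fingers move at their own pace and stop on an object; FORCE is the grip in N (left out, the last holds). Time passes only in rows, so rows that do not move let the fingers close. It gives the time, the measured TCP pose, the force, the opening and the grip force at its end, in the units of the state.
- manip.sense(): the state, without advancing time (a new reading comes with each control period).
- viewer.snapshot(name): name is "side" or "top"; returns the picture (480x640x3 uint8, blue, green, red); there is no depth.
- viewer.calibration(name): a dict with "fov_y" (degrees; the focal length in pixels is half the picture's height over the tangent of half this angle, whatever the lens; pixels are square), "cx", "cy" (the principal point, pixels), "k1" (the pictures are not rectified: a ray, as slopes to the right and down, at radius r is drawn at 1 + k1 r^2 times it, then the intrinsics apply), "T" (4x4, takes a point from camera to world coordinates). Camera axes: x right, y up, looking along -z (the intrinsics and any distortion apply to the point x, -y, -z); pixel columns grow to the right and rows downward; lengths in m; the calibration is good to about 2 mm. A picture is of the moment at which its call begins. calibration takes no time and is no camera call.
- ticket.sign_off(): hands the job in; it is judged then, once.
The state is a dict: "t": time; "q": joint angles; "qd": joint speeds; "tau": joint torques, N m; "tcp_pos": TCP position; "tool_rot": TCP orientation; "force": force on the tool from outside, world axes, zero at the start; "ft_torque": the same for the moment, N m; "finger_gap": opening from 0.0 (shut) to 1.0 (fully open); "gripper_force": force on a finger pad.
Only numpy, scipy, OpenCV 4.12 (cv2) and the standard library are available. Lean on these libraries where they do the work, as an engineer would, in place of code of your own. Each camera call takes 0.05 s, during which the arm holds its last target. There are 200 camera calls.

## Working session

There is one attempt and no reset: what is moved stays moved. The work goes in short steps, Python scripts to look and compute and a shell command to move; the robot and the scene stay as the last step left them, time stands still between calls to the robot, and variables do not carry over. Pictures are saved under pics/ and viewed, at most 10 in all, crops included, and the job is handed in when it is done.

```bash
ls; mkdir -p pics; python3 - <<'E'
from station import manip, viewer, ticket
import cv2
s=manip.sense(); print(s['t'],s['tcp_pos'],s['tool_rot'],s['finger_gap'],manip.pinch_z)
for n in('side','top'):
    cv2.imwrite(f'pics/{n}0.png',viewer.snapshot(n)); c=viewer.calibration(n); print(n,c)
E
```

```text
pics
0.0 [0.21083048 0.58749502 0.19093882] [ 1.71546837e-01  9.85175347e-01 -1.03945991e-03 -3.71720779e-04] 0.9978182673764174 0.0187
side {'fov_y': 52.70278198535125, 'cx': 321.5939742976853, 'cy': 235.07953662184528, 'k1': -0.04550731786209312, 'T': array([[ 0.99293836,  0.07628177, -0.09085433,  0.44445342],
       [-0.11811725,  0.56447864, -0.81695299, -0.92052382],
       [-0.01103329,  0.82191542,  0.56950268,  0.72251484],
       [ 0.        ,  0.        ,  0.        ,  1.        ]])}
top {'fov_y': 49.70164247482148, 'cx': 322.41123017665257, 'cy': 239.1859383936372, 'k1': 0.03724212531374387, 'T': array([[ 6.39864371e-02,  9.73592438e-01, -2.19142650e-01,
         3.42096084e-01],
       [-9.97950751e-01,  6.23840440e-02, -1.42312757e-02,
         3.01270743e-03],
       [-1.84457720e-04,  2.19604181e-01,  9.75589037e-01,
         1.11901779e+00],
       [ 0.00000000e+00,  0.00000000e+00,  0.00000000e+00,
         1.00000000e+00]])}
```

View pics/top0.png

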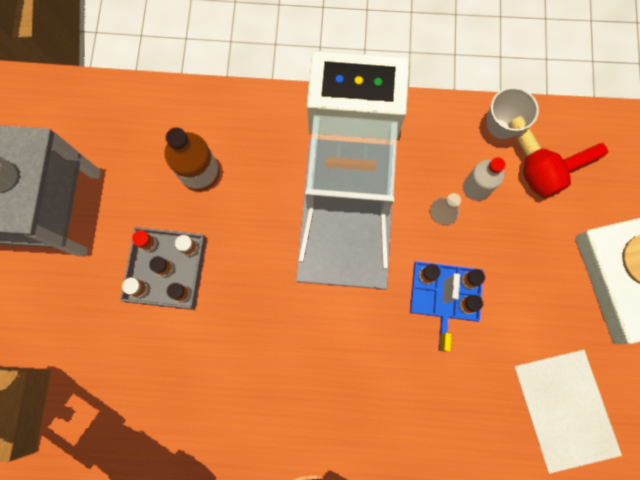

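View pics/side0.png

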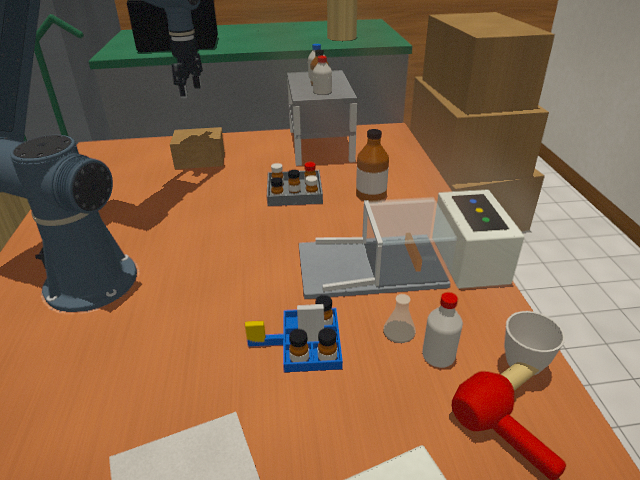

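Top view: red cap at (141,239) in the crate's far-left corner. The tray is at about (447,292), handle at (446,342), empty pocket lower left at about (425,300). The bay mouth is at about (348,193) and the shelf's front edge runs from (298,281) to (387,288). The side view agrees: red cap (310,168), handle (256,331), bay in the middle.

```bash
cat > h.py <<'E'
from station import manip, viewer, ticket
import numpy as np, cv2
def ray(n,p):
    c=viewer.calibration(n); f=240/np.tan(np.radians(c['fov_y']/2))
    K=np.array([[f,0,c['cx']],[0,f,c['cy']],[0,0,1]])
    u=cv2.undistortPoints(np.array(p,float).reshape(-1,1,2),K,np.array([c['k1'],0,0,0,0]))[:,0]
    T=c['T']; d=np.c_[u[:,0],-u[:,1],-np.ones(len(u))]@T[:3,:3].T
    return T[:3,3],d
def onz(n,p,z):
    o,d=ray(n,p); return o+d*((z-o[2])/d[:,2])[:,None]
def mask(im,lo,hi,box=None):
    m=cv2.inRange(cv2.cvtColor(im,cv2.COLOR_BGR2HSV),lo,hi)
    if box:
        k=np.zeros_like(m); x0,y0,x1,y1=box; k[y0:y1,x0:x1]=255; m&=k
    return m
def big(m):
    return max(cv2.findContours(m,cv2.RETR_EXTERNAL,cv2.CHAIN_APPROX_NONE)[0],key=cv2.contourArea)
def cen(c):
    M=cv2.moments(c); return [M['m10']/M['m00'],M['m01']/M['m00']]
def tri(pt,ps):
    (o,d),(o2,d2)=ray('top',pt),ray('side',ps)
    A=np.c_[d[0],-d2[0]]; s=np.linalg.lstsq(A,o2-o,rcond=None)[0]
    a,b=o+d[0]*s[0],o2+d2[0]*s[1]; return (a+b)/2,np.linalg.norm(a-b)
E
python3 - <<'E'
from h import *
np.set_printoptions(precision=4,suppress=True)
t=cv2.imread('pics/top0.png'); s=cv2.imread('pics/side0.png')
red=[big(mask(t,(0,160,120),(4,255,255),(125,225,160,255))|mask(t,(174,160,100),(180,255,255),(125,225,160,255))),
     big(mask(s,(0,160,100),(4,255,255),(300,158,322,176))|mask(s,(172,160,100),(180,255,255),(300,158,322,176)))]
print('red',[cen(c) for c in red],[cv2.minAreaRect(c) for c in red],onz('top',[cen(red[0])],.066),tri(cen(red[0]),cen(red[1])))
ye=[big(mask(t,(22,120,90),(35,255,255),(430,320,465,360))),big(mask(s,(22,120,90),(35,255,255),(235,310,275,350)))]
print('yel',[cv2.minAreaRect(c) for c in ye],onz('top',[cen(ye[0])],.05),tri(cen(ye[0]),cen(ye[1])))
bl=mask(t,(105,120,60),(125,255,255),(395,250,500,322)); c=big(bl)
R=cv2.minAreaRect(c); P=onz('top',cv2.boxPoints(R),.022); print('tray',R,P,P.mean(0)); print(np.linalg.norm(P-np.roll(P,1,0),axis=1))
wh=big(mask(t,(0,0,180),(180,60,255),(448,268,464,304))); print('liftblade',cv2.minAreaRect(wh),onz('top',[cen(wh)],.093))
g=mask(t,(0,0,60),(180,75,160),(290,195,395,300)); c=big(g); a=cv2.approxPolyDP(c,4,True)[:,0]; print('shelf',a)
print(onz('top',a,.015))
crate=big(mask(t,(0,0,40),(180,70,130),(110,215,215,320))); R=cv2.minAreaRect(crate);P=onz('top',cv2.boxPoints(R),.034);print('crate',P,P.mean(0),np.linalg.norm(P-np.roll(P,1,0),axis=1))
cv2.imwrite('pics/c1.png',cv2.resize(t[40:360,290:500],None,fx=1.85,fy=1.85,interpolation=cv2.INTER_CUBIC))
E
```

```text
red [[140.09736842105264, 237.69035087719297], [309.60714285714283, 165.6845238095238]] [((140.0, 237.5), (15.0, 16.0), 90.0), ((310.0, 166.0), (8.0, 10.0), 90.0)] [[0.5576 0.3961 0.066 ]] (array([0.5579, 0.3975, 0.0622]), np.float64(0.0009917778589319693))
yel [((445.5, 341.5), (17.0, 9.0), 90.0), ((254.5, 331.0), (20.0, 19.0), 90.0)] [[ 0.3863 -0.2436  0.05  ]] (array([ 0.387 , -0.2459,  0.0397]), np.float64(0.0006200659029039924))
tray ((446.59832763671875, 292.91802978515625), (69.25985717773438, 56.76591873168945), 5.19442892074585) [[ 0.4312 -0.1739  0.022 ]
 [ 0.5522 -0.1818  0.022 ]
 [ 0.5481 -0.3286  0.022 ]
 [ 0.4279 -0.3172  0.022 ]] [ 0.4898 -0.2504  0.022 ]
[0.1434 0.1212 0.1469 0.1207]
liftblade ((455.7942810058594, 285.5863037109375), (6.186266899108887, 25.011144638061523), 3.814074993133545) [[ 0.4949 -0.2523  0.093 ]]
shelf [[305 195]
 [307 209]
 [378 216]
 [390 212]
 [391 201]]
[[ 0.6882  0.0642  0.015 ]
 [ 0.6562  0.0575  0.015 ]
 [ 0.6502 -0.0998  0.015 ]
 [ 0.661  -0.1259  0.015 ]
 [ 0.6865 -0.1272  0.015 ]]
crate [[0.4243 0.3018 0.034 ]
 [0.5789 0.3072 0.034 ]
 [0.578  0.2744 0.034 ]
 [0.4234 0.27   0.034 ]] [0.5012 0.2883 0.034 ] [0.0318 0.1547 0.0328 0.1547]
```

View pics/c1.png

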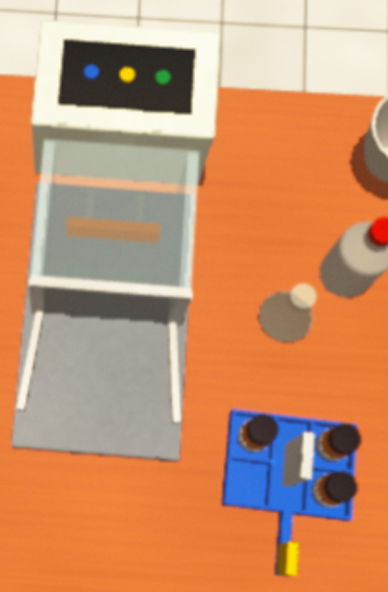

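The crop shows the shelf front edge from crop (12,447) to (180,460), the guides, the roof front edge at (30..190,285) and the tray with its empty lower-left pocket. I'll refine the bay and tray yaw with line fits.

```bash
python3 - <<'E'
from h import *
np.set_printoptions(precision=4,suppress=True)
t=cv2.imread('pics/top0.png'); s=cv2.imread('pics/side0.png')
hsv=cv2.cvtColor(t,cv2.COLOR_BGR2HSV)
m=((hsv[...,1]<110)*255).astype(np.uint8)
def fit(pts,z):
    P=onz('top',pts,z)[:,:2]
    for _ in range(3):
        vx,vy,x,y=cv2.fitLine(P.astype(np.float32),cv2.DIST_HUBER,0,.01,.01).ravel()
        r=abs((P-[x,y])@[-vy,vx]); P=P[r<max(.003,1.5*np.median(r))]
    return np.array([x,y]),np.array([vx,vy]),r.max()
# shelf: per column last low-sat row; per row left/right
cols=range(303,382); near=[[c,max(np.where(m[240:310,c])[0])+240+.5] for c in cols]
rows=range(235,275)
L=[[min(np.where(m[r,280:340])[0])+280-.5,r] for r in rows]; Rr=[[max(np.where(m[r,340:410])[0])+340+.5,r] for r in rows]
n=fit(near,.015);l=fit(L,.015);r=fit(Rr,.015); 
for k,v in(('near',n),('left',l),('right',r)): print(k,*v, np.degrees(np.arctan2(v[1][1],v[1][0])))
def X(a,b):
    return a[0]+a[1]*np.linalg.solve(np.c_[a[1],-b[1]],b[0]-a[0])[0]
A,B=X(n,l),X(n,r); print('corners',A,B,np.linalg.norm(A-B),'mid',(A+B)/2)
# bay: side view check of shelf near corners + housing
# roof front edge ends (crop coordinates) & housing top
px=lambda u,v:[290+u/1.85,40+v/1.85]
H=onz('top',[px(42,22),px(219,33),px(32,124),px(216,136)],.142); print('housing',H,H.mean(0))
# tray edges, z=.022
b=mask(t,(105,120,60),(125,255,255),(395,250,500,325))
far=[[c,min(np.where(b[:,c])[0])-.5] for c in list(range(416,421))+list(range(440,466))]
lf=[[min(np.where(b[r])[0])-.5,r] for r in range(268,308)]
rt=[[max(np.where(b[r])[0])+.5,r] for r in list(range(287,293))+list(range(312,318))]
f=fit(far,.022);l=fit(lf,.022);r=fit(rt,.022)
for k,v in(('far',f),('left',l),('right',r)): print(k,*v, np.degrees(np.arctan2(v[1][1],v[1][0])))
A,B=X(f,l),X(f,r);print('far corners',A,B,np.linalg.norm(A-B),(A+B)/2)
# caps in the crate
for name,p in(('w',[184,243]),('b',[159,265]),('w',[131,286]),('b',[177,291])): print(name,onz('top',[p],.069))
E
```

```text
near [ 0.4924 -0.0291] [0.0218 0.9998] 0.0012834015289358324 88.75199
left [0.5598 0.0696] [ 0.9999 -0.013 ] 0.0011712881695820862 -0.74751073
right [ 0.564  -0.1261] [ 0.9998 -0.0221] 0.0011321793679673555 -1.267523
corners [0.4946 0.0705] [ 0.4903 -0.1245] 0.1949948 mid [ 0.4925 -0.027 ]
housing [[ 0.9612  0.0632  0.142 ]
 [ 0.9598 -0.1368  0.142 ]
 [ 0.836   0.0658  0.142 ]
 [ 0.8344 -0.1374  0.142 ]] [ 0.8979 -0.0363  0.142 ]
far [ 0.5484 -0.2506] [0.0676 0.9977] 0.0010350069946758423 86.123886
left [ 0.4946 -0.1779] [ 0.9978 -0.0663] 0.001162016444985152 -3.8008776
right [ 0.4749 -0.3206] [ 0.9991 -0.0432] 0.00024873357678916103 -2.4770033
far corners [ 0.5531 -0.1818] [ 0.5435 -0.3235] 0.14205027 [ 0.5483 -0.2527]
w [[0.5516 0.3035 0.069 ]]
b [[0.5025 0.3486 0.069 ]]
w [[0.4562 0.399  0.069 ]]
b [[0.4518 0.3053 0.069 ]]
```

```bash
python3 -m creep '[{"slide":[0,0,0],"angular":[0,0,-0.094],"claw":0.35},{"slide":[0,0,0],"angular":[0,0,-0.094],"claw":0.35},{"slide":[0,0,0],"angular":[0,0,-0.094],"claw":0.35}]' 40
python3 -m creep '[{"slide":[-2.5,-2.2,0],"angular":[0,0,0],"claw":0.35},{"slide":[-2.5,-2.2,0],"angular":[0,0,0],"claw":0.35},{"slide":[-2.5,-2.2,0],"angular":[0,0,0],"claw":0.35},{"slide":[-2.5,-2.2,0],"angular":[0,0,0],"claw":0.35},{"slide":[-2.5,-2.2,0],"angular":[0,0,0],"claw":0.35},{"slide":[-2.5,-2.2,0],"angular":[0,0,0],"claw":0.35},{"slide":[-2.5,-2.2,0],"angular":[0,0,0],"claw":0.35},{"slide":[-2.5,-2.2,0],"angular":[0,0,0],"claw":0.35},{"slide":[0,0,0],"angular":[0,0,0],"claw":0.35}]'
cat >> h.py <<'E'
from scipy.spatial.transform import Rotation as Rn
def to(x,y,z,yaw=None):   # remaining shift in tool axes, cm; turn about tool z to bring closing axis to yaw (deg)
    s=manip.sense(); R=Rn.from_quat(s['tool_rot']).as_matrix()
    a=np.degrees(np.arctan2(R[1,1],R[0,1]))
    print('t',round(s['t'],2),'tcp',np.round(s['tcp_pos'],4),'gap',round(s['finger_gap'],3),'grip',np.round(s['gripper_force'],1),'F',np.round(s['force'],1),'yaw',round(a,2),'tilt',np.round(R[:2,2],4))
    print('slide cm',np.round(100*R.T@(np.array([x,y,z])-s['tcp_pos']),2),'turn',None if yaw is None else round(np.radians(a-yaw),4))
E
python3 -c "from h import *; to(.557,.3955,.15,86.3)"
```

```text
t: 0.35
tcp_pos: [0.211, 0.5877, 0.1913]
tool_rot: [0.029, 1.0, -0.001, -0.0]
force: [-0.4, -0.1, -0.3]
finger_gap: 0.677
gripper_force: 0.0
t: 1.1
tcp_pos: [0.4041, 0.3962, 0.1916]
tool_rot: [0.034, 0.999, -0.001, 0.001]
force: [0.4, -0.5, -0.4]
finger_gap: 0.679
gripper_force: 0.0
t 1.1 tcp [0.4041 0.3962 0.1916] gap 0.679 grip 0.0 F [ 0.4 -0.5 -0.4] yaw 86.1 tilt [ 0.002 -0.002]
slide cm [-15.25   0.98   4.19] turn -0.0035
```

```bash
python3 -m creep '[{"slide":[-2.6,0.16,0],"angular":[0,0,0],"claw":0.35},{"slide":[-2.6,0.16,0],"angular":[0,0,0],"claw":0.35},{"slide":[-2.6,0.16,0],"angular":[0,0,0],"claw":0.35},{"slide":[-2.6,0.16,0],"angular":[0,0,0],"claw":0.35},{"slide":[-2.5,0.16,0.5],"angular":[0,0,0],"claw":0.35},{"slide":[-2.35,0.16,2],"angular":[0,0,0],"claw":0.35},{"slide":[0,0,2.5],"angular":[0,0,0],"claw":0.35},{"slide":[0,0,2.5],"angular":[0,0,0],"claw":0.35},{"slide":[0,0,0],"angular":[0,0,0],"claw":0.35},{"slide":[0,0,0],"angular":[0,0,0],"claw":0.35}]'
python3 -c "
from h import *; to(.557,.3955,.042,86.3)
t=viewer.snapshot('top');s=viewer.snapshot('side')
cv2.imwrite('pics/g.png',np.hstack([cv2.resize(t[190:310,90:220],(520,480)),cv2.resize(s[120:220,240:310+20],(270*1,300)).repeat(1,0) if 0 else cv2.resize(s[110:220,255:318],(275,480))]))"
```

```text
t: 1.93
tcp_pos: [0.5507, 0.3996, 0.1149]
tool_rot: [0.031, 1.0, -0.001, -0.002]
force: [0.6, 0.1, 1.7]
finger_gap: 0.671
gripper_force: 0.0
t 1.93 tcp [0.5507 0.3996 0.1149] gap 0.671 grip 0.0 F [0.6 0.1 1.7] yaw 86.42 tilt [-0.0047 -0.0022]
slide cm [-0.69 -0.36  7.29] turn 0.0021
```

View pics/g.png

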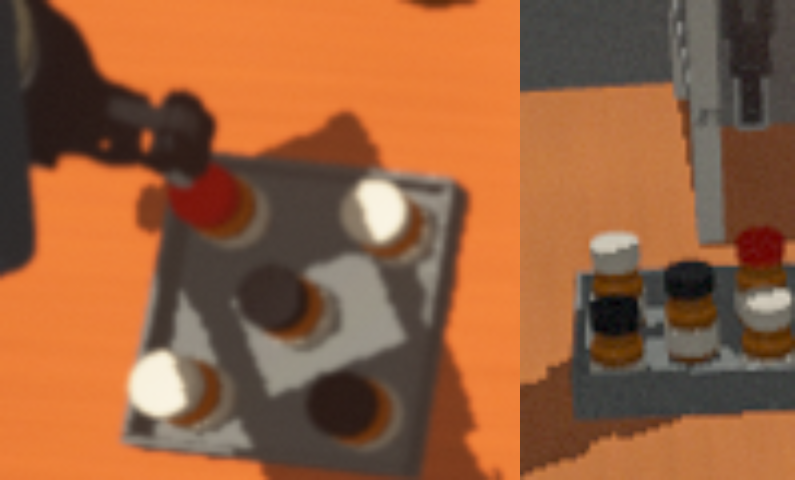

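The crop shows the hand just behind and left of the red cap, and all jars standing. I'll project the TCP into the view to confirm.

```bash
python3 -m creep '[{"slide":[-0.7,-0.36,0],"angular":[0,0,0],"claw":0.35},{"slide":[0,0,0],"angular":[0,0,0],"claw":0.35},{"slide":[0,0,0],"angular":[0,0,0],"claw":0.35}]'
cat >> h.py <<'E'
def proj(n,P):
    c=viewer.calibration(n); f=240/np.tan(np.radians(c['fov_y']/2))
    q=(np.c_[np.atleast_2d(P),np.ones(len(np.atleast_2d(P)))]@np.linalg.inv(c['T']).T)[:,:3]
    u=np.c_[q[:,0],-q[:,1]]/-q[:,2:]; u=u*(1+c['k1']*(u**2).sum(1))[:,None]
    return f*u+[c['cx'],c['cy']]
E
python3 -c "
from h import *; to(.557,.3955,.042,86.3)
p=manip.sense()['tcp_pos']
for n in('top','side'): print(proj(n,[p,p+[0,.027,0],p-[0,.027,0],[.557,.3955,.069]]).round(1).tolist())
s=viewer.snapshot('side');t=viewer.snapshot('top')
cv2.imwrite('pics/g2.png',np.hstack([cv2.resize(t[210:270,110:170],(400,400),interpolation=2),cv2.resize(s[130:190,280:340],(400,400),interpolation=2)]))"
```

```text
t: 2.28
tcp_pos: [0.5607, 0.3962, 0.1187]
tool_rot: [0.032, 0.999, 0.001, 0.001]
force: [-0.5, -0.1, -0.6]
finger_gap: 0.675
gripper_force: 0.0
t 2.28 tcp [0.5607 0.3962 0.1187] gap 0.675 grip 0.0 F [-0.5 -0.1 -0.6] yaw 86.37 tilt [0.003  0.0014]
slide cm [ 0.39 -0.11  7.67] turn 0.0013
[[131.1, 230.2], [117.4, 229.4], [144.7, 231.1], [139.8, 237.7]]
[[310.3, 148.5], [309.4, 144.8], [311.2, 152.4], [309.5, 163.9]]
```

View pics/g2.png

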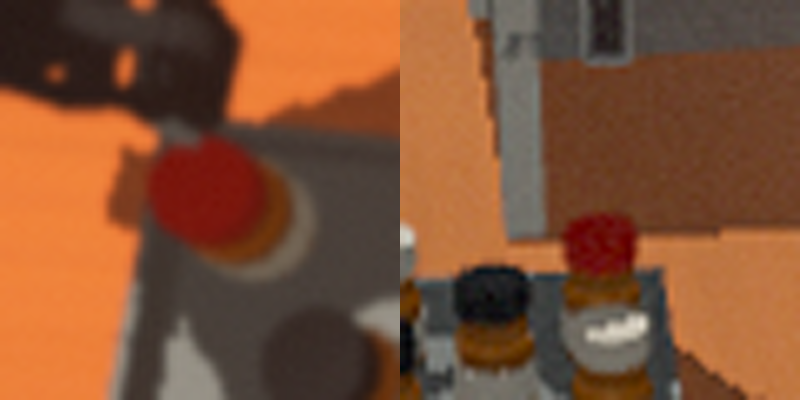

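The hand matches the projected TCP: fingers near top (131,230) and side (310,140), cap at top (140,238). Descending now.

```bash
python3 -m creep '[{"slide":[0.35,-0.08,1.0],"angular":[0,0,0],"claw":0.35},{"slide":[0,0,1.5],"angular":[0,0,0],"claw":0.35},{"slide":[0,0,1.5],"angular":[0,0,0],"claw":0.35},{"slide":[0,0,1.5],"angular":[0,0,0],"claw":0.35},{"slide":[0,0,1.2],"angular":[0,0,0],"claw":0.35},{"slide":[0,0,0.8],"angular":[0,0,0],"claw":0.35},{"slide":[0,0,0],"angular":[0,0,0],"claw":0.35},{"slide":[0,0,0],"angular":[0,0,0],"claw":0.35},{"slide":[0,0,0],"angular":[0,0,0],"claw":0.35}]'
python3 -c "from h import *; to(.557,.3955,.042,86.3)"
```

```text
t: 3.13
tcp_pos: [0.5564, 0.3957, 0.0426]
tool_rot: [0.031, 1.0, 0.0, 0.001]
force: [-0.3, 1.1, 0.1]
finger_gap: 0.676
gripper_force: 0.0
t 3.13 tcp [0.5564 0.3957 0.0426] gap 0.676 grip 0.0 F [-0.3  1.1  0.1] yaw 86.4 tilt [0.0013 0.0006]
slide cm [-0.06 -0.02  0.06] turn 0.0018
```

```bash
python3 -m creep '[{"slide":[0,0,0],"angular":[0,0,0],"claw":-0.6},{"slide":[0,0,0],"angular":[0,0,0],"claw":-0.6},{"slide":[0,0,0],"angular":[0,0,0],"claw":-0.6},{"slide":[0,0,0],"angular":[0,0,0],"claw":-0.6},{"slide":[0,0,0],"angular":[0,0,0],"claw":-0.6},{"slide":[0,0,0],"angular":[0,0,0],"claw":-0.6},{"slide":[0,0,0],"angular":[0,0,0],"claw":-0.6},{"slide":[0,0,0],"angular":[0,0,0],"claw":-0.6}]' 40
```

```text
t: 3.8
tcp_pos: [0.5558, 0.3954, 0.0419]
tool_rot: [0.031, 1.0, -0.0, -0.0]
force: [-0.4, -0.5, -0.1]
finger_gap: 0.197
gripper_force: 0.0
```

```bash
python3 -c "
from h import *
p=manip.sense()['tcp_pos']
for n in('top','side'): print(proj(n,[p,p+[0,0,.019],[.557,.3955,.069]]).round(1).tolist())
s=viewer.snapshot('side');t=viewer.snapshot('top')
cv2.imwrite('pics/g3.png',np.hstack([cv2.resize(t[210:270,110:170],(400,400),interpolation=2),cv2.resize(s[130:190,280:340],(400,400),interpolation=2)]))"
```

```text
[[144.2, 241.1], [141.2, 239.1], [139.8, 237.7]]
[[309.3, 172.0], [309.1, 166.4], [309.5, 163.9]]
```

View pics/g3.png

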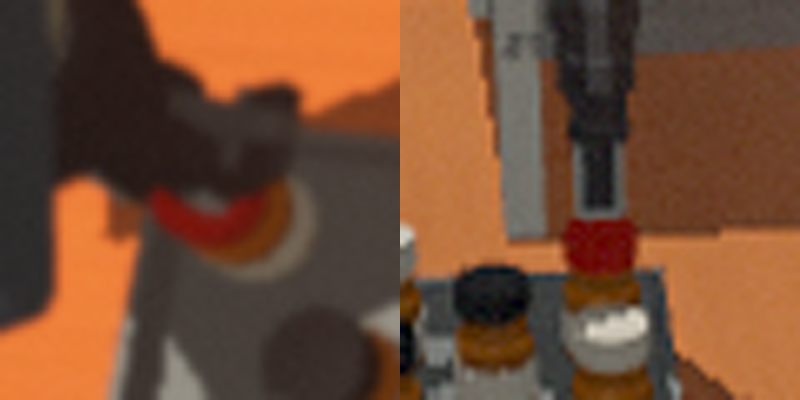

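```bash
python3 -c "
from h import *
for a,b in(([143,239],[309.7,162]),([141,238],[309.7,162]),([145,240],[309.7,162])): print(tri(a,b))
print(manip.sense()['finger_gap'],manip.sense()['gripper_force'])
for z in(.042,.06,.07,.08): print(z,proj('side',[[.5565,.3955-.012,z]]),proj('top',[[.5565,.3955-.01,z]]))
"
```

```text
(array([0.55469013, 0.3847782 , 0.08007968]), np.float64(0.004525920224280955))
(array([0.55604148, 0.38990452, 0.07775207]), np.float64(0.002666003575280949))
(array([0.55334365, 0.3796695 , 0.08240438]), np.float64(0.006376948047234879))
0.20127297791319276 0.0
0.042 [[309.92474019 173.7568743 ]] [[148.93094946 241.03234963]]
0.06 [[309.77780394 168.40293186]] [[146.09950377 239.16752929]]
0.07 [[309.69534902 165.39671622]] [[144.48595375 238.1049877 ]]
0.08 [[309.61229889 162.36749419]] [[142.84243008 237.02282712]]
```

The picture shows the fingertips ending at side row 162, about at the cap's top. The ray crossing puts the tips near z = 77 mm, although the TCP reads 42 mm, and they closed on air. I'll reopen, go down in small steps watching the force, and close again.

```bash
python3 -m creep '[{"slide":[0,0,0],"angular":[0,0,0],"claw":0.35},{"slide":[0,0,0],"angular":[0,0,0],"claw":0.35},{"slide":[0,0,0],"angular":[0,0,0],"claw":0.35},{"slide":[0,0,0],"angular":[0,0,0],"claw":0.35},{"slide":[-0.08,0,0.5],"angular":[0,0,0],"claw":0.35},{"slide":[0,0,0.5],"angular":[0,0,0],"claw":0.35},{"slide":[0,0,0.5],"angular":[0,0,0],"claw":0.35},{"slide":[0,0,0],"angular":[0,0,0],"claw":0.35},{"slide":[0,0,0],"angular":[0,0,0],"claw":0.35}]'
python3 -m creep '[{"slide":[0,0,0.4],"angular":[0,0,0],"claw":0.35},{"slide":[0,0,0.4],"angular":[0,0,0],"claw":0.35},{"slide":[0,0,0.4],"angular":[0,0,0],"claw":0.35},{"slide":[0,0,0],"angular":[0,0,0],"claw":0.35},{"slide":[0,0,0],"angular":[0,0,0],"claw":0.35}]'
python3 -c "
from h import *
s=viewer.snapshot('side');t=viewer.snapshot('top')
cv2.imwrite('pics/g4.png',np.hstack([cv2.resize(t[210:270,110:170],(400,400),interpolation=2),cv2.resize(s[130:190,280:340],(400,400),interpolation=2)]))"
```

```text
t: 4.65
tcp_pos: [0.556, 0.395, 0.026]
tool_rot: [0.031, 1.0, -0.0, -0.001]
force: [0.4, 0.6, 0.2]
finger_gap: 0.675
gripper_force: 0.0
t: 5.07
tcp_pos: [0.5563, 0.3952, 0.0144]
tool_rot: [0.031, 1.0, -0.0, -0.0]
force: [0.4, 0.0, 0.1]
finger_gap: 0.675
gripper_force: 0.0
```

View pics/g4.png

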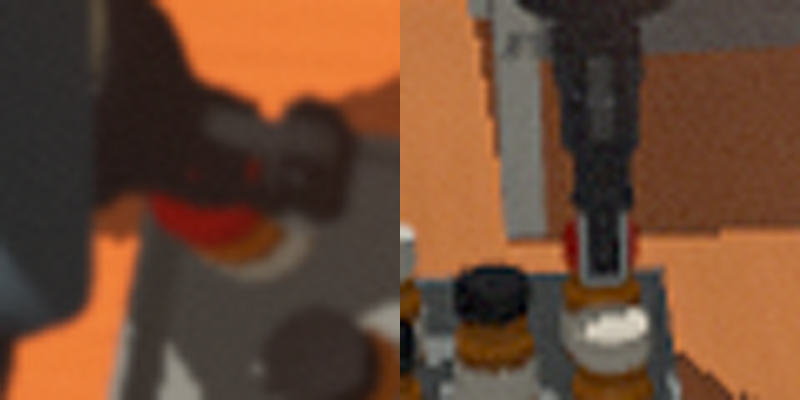

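The near finger now covers the cap (tip at side row 173, near cap-bottom height). Closing.

```bash
python3 -m creep '[{"slide":[0,0,0],"angular":[0,0,0],"claw":-0.6},{"slide":[0,0,0],"angular":[0,0,0],"claw":-0.6},{"slide":[0,0,0],"angular":[0,0,0],"claw":-0.6},{"slide":[0,0,0],"angular":[0,0,0],"claw":-0.6},{"slide":[0,0,0],"angular":[0,0,0],"claw":-0.6},{"slide":[0,0,0],"angular":[0,0,0],"claw":-0.6}]' 40
```

```text
t: 5.67
tcp_pos: [0.557, 0.3955, 0.0154]
tool_rot: [0.031, 1.0, 0.0, 0.0]
force: [0.7, -0.0, 4.0]
finger_gap: 0.373
gripper_force: 39.8
```

```bash
python3 -m creep '[{"slide":[0,0,-0.6],"angular":[0,0,0],"claw":-0.6},{"slide":[0,0,-1.2],"angular":[0,0,0],"claw":-0.6},{"slide":[0,0,-1.8],"angular":[0,0,0],"claw":-0.6},{"slide":[0,0,-2],"angular":[0,0,0],"claw":-0.6},{"slide":[0,0,-2],"angular":[0,0,0],"claw":-0.6},{"slide":[0,0,-2],"angular":[0,0,0],"claw":-0.6},{"slide":[0,0,-2],"angular":[0,0,0],"claw":-0.6},{"slide":[0,0,-1.4],"angular":[0,0,0],"claw":-0.6},{"slide":[0.2,-0.8,0],"angular":[0,0,0],"claw":-0.6},{"slide":[0.2,-1.6,0],"angular":[0,0,0],"claw":-0.6}]'
python3 -m creep '[{"slide":[0.2,-2.5,0],"angular":[0,0,0],"claw":-0.6},{"slide":[0.2,-2.5,0],"angular":[0,0,0],"claw":-0.6},{"slide":[0.2,-2.5,0],"angular":[0,0,0],"claw":-0.6},{"slide":[0.2,-2.5,0],"angular":[0,0,0],"claw":-0.6},{"slide":[0.2,-2.5,0],"angular":[0,0,0],"claw":-0.6},{"slide":[0.2,-2.5,0],"angular":[0,0,0],"claw":-0.6},{"slide":[0.2,-2.5,0],"angular":[0,0,0],"claw":-0.6},{"slide":[0.2,-2.5,0],"angular":[0,0,0],"claw":-0.6},{"slide":[0.2,-2.5,0],"angular":[0,0,0],"claw":-0.6},{"slide":[0.2,-2.5,0],"angular":[0,0,0],"claw":-0.6}]'
python3 -m creep '[{"slide":[0.2,-2.5,0],"angular":[0,0,0],"claw":-0.6},{"slide":[0.2,-2.5,0],"angular":[0,0,0],"claw":-0.6},{"slide":[0.2,-2.5,0],"angular":[0,0,0],"claw":-0.6},{"slide":[0.2,-2.5,0],"angular":[0,0,0],"claw":-0.6},{"slide":[0.2,-2.5,0],"angular":[0,0,0],"claw":-0.6},{"slide":[0.2,-2.5,0],"angular":[0,0,0],"claw":-0.6},{"slide":[0.2,-2.5,0],"angular":[0,0,0],"claw":-0.6},{"slide":[0.2,-2.5,0],"angular":[0,0,0],"claw":-0.6},{"slide":[0.2,-2.5,0],"angular":[0,0,0],"claw":-0.6},{"slide":[0.2,-2.5,0],"angular":[0,0,0],"claw":-0.6}]'
python3 -c "from h import *; to(.4705,-.2033,.06,86.3)"
```

```text
t: 6.5
tcp_pos: [0.5516, 0.3729, 0.1465]
tool_rot: [0.03, 1.0, 0.001, 0.002]
force: [0.3, -0.7, -1.5]
finger_gap: 0.373
gripper_force: 39.7
t: 7.33
tcp_pos: [0.5138, 0.1218, 0.1444]
tool_rot: [0.031, 1.0, -0.0, -0.001]
force: [0.4, -0.0, -1.4]
finger_gap: 0.377
gripper_force: 39.7
t: 8.17
tcp_pos: [0.4782, -0.1257, 0.1445]
tool_rot: [0.031, 1.0, 0.0, -0.001]
force: [-0.0, 0.4, -1.0]
finger_gap: 0.373
gripper_force: 39.7
t 8.17 tcp [ 0.4782 -0.1257  0.1445] gap 0.373 grip 39.7 F [-0.   0.4 -1. ] yaw 86.4 tilt [-0.0016  0.0007]
slide cm [ 0.27 -7.79  8.44] turn 0.0017
```

```bash
python3 -m creep '[{"slide":[0.1,-2,0],"angular":[0,0,0],"claw":-0.6},{"slide":[0.1,-2,0],"angular":[0,0,0],"claw":-0.6},{"slide":[0.07,-1.8,0.5],"angular":[0,0,0],"claw":-0.6},{"slide":[0,-1.2,1.5],"angular":[0,0,0],"claw":-0.6},{"slide":[0,-0.6,2],"angular":[0,0,0],"claw":-0.6},{"slide":[0,0,2],"angular":[0,0,0],"claw":-0.6},{"slide":[0,0,1.5],"angular":[0,0,0],"claw":-0.6},{"slide":[0,0,0],"angular":[0,0,0],"claw":-0.6},{"slide":[0,0,0],"angular":[0,0,0],"claw":-0.6},{"slide":[0,0,0],"angular":[0,0,0],"claw":-0.6}]'
python3 -c "
from h import *; to(.4705,-.2013,.0174,86.3)
p=manip.sense()['tcp_pos']
print(proj('top',[p+[0,0,-.01],[.4705,-.2033,.006]]),proj('side',[p+[0,0,-.01],[.4705,-.2033,.006]]))
s=viewer.snapshot('side');t=viewer.snapshot('top')
cv2.imwrite('pics/p1.png',np.hstack([cv2.resize(t[240:360,390:510],(400,400),interpolation=2),cv2.resize(s[270:390,230:350],(400,400),interpolation=2)]))"
```

```text
t: 9.0
tcp_pos: [0.4723, -0.2006, 0.0704]
tool_rot: [0.031, 1.0, -0.0, 0.0]
force: [0.1, 0.1, -1.1]
finger_gap: 0.367
gripper_force: 39.8
t 9.0 tcp [ 0.4723 -0.2006  0.0704] gap 0.367 grip 39.8 F [ 0.1  0.1 -1.1] yaw 86.4 tilt [ 0.0003 -0.0003]
slide cm [ 0.18 -0.08  5.3 ] turn 0.0018
[[426.28306219 297.26757696]
 [422.558455   301.00051718]] [[296.55652125 302.9591916 ]
 [296.8595261  323.47114692]]
```

View pics/p1.png

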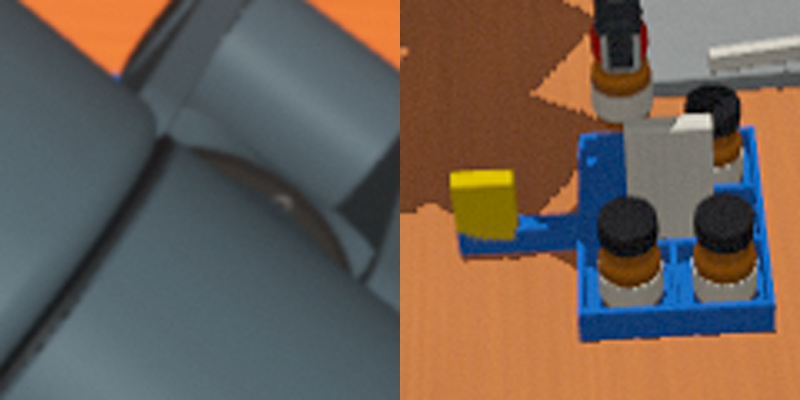

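The side view shows the jar upright with its underside at about (297,306), matching the projected (297,303) and in line with the pocket. The top view is blocked by the arm. Lowering gently.

```bash
python3 -m creep '[{"slide":[0.15,-0.08,1],"angular":[0,0,0],"claw":-0.6},{"slide":[0,0,1.2],"angular":[0,0,0],"claw":-0.6},{"slide":[0,0,1],"angular":[0,0,0],"claw":-0.6},{"slide":[0,0,0.8],"angular":[0,0,0],"claw":-0.6},{"slide":[0,0,0.6],"angular":[0,0,0],"claw":-0.6},{"slide":[0,0,0.3],"angular":[0,0,0],"claw":-0.6},{"slide":[0,0,0],"angular":[0,0,0],"claw":-0.6},{"slide":[0,0,0],"angular":[0,0,0],"claw":-0.6}]'
python3 -c "from h import *; to(.4705,-.2013,.0174,86.3)"
```

```text
t: 9.77
tcp_pos: [0.4709, -0.2013, 0.0209]
tool_rot: [0.031, 1.0, -0.0, 0.0]
force: [-0.1, -0.4, -0.0]
finger_gap: 0.375
gripper_force: 39.8
t 9.77 tcp [ 0.4709 -0.2013  0.0209] gap 0.375 grip 39.8 F [-0.1 -0.4 -0. ] yaw 86.41 tilt [ 0.0001 -0.0001]
slide cm [ 0.04 -0.    0.35] turn 0.0019
```

```bash
python3 -m creep '[{"slide":[0,0,0.15],"angular":[0,0,0],"claw":-0.6},{"slide":[0,0,0.15],"angular":[0,0,0],"claw":-0.6},{"slide":[0,0,0.1],"angular":[0,0,0],"claw":-0.6},{"slide":[0,0,0],"angular":[0,0,0],"claw":-0.6},{"slide":[0,0,0],"angular":[0,0,0],"claw":-0.6}]'
```

```text
t: 10.18
tcp_pos: [0.4708, -0.2012, 0.017]
tool_rot: [0.031, 1.0, -0.0, 0.0]
force: [-0.3, -0.8, -0.5]
finger_gap: 0.372
gripper_force: 39.8
```

```bash
python3 -m creep '[{"slide":[0,0,0.1],"angular":[0,0,0],"claw":-0.6},{"slide":[0,0,0],"angular":[0,0,0],"claw":-0.6},{"slide":[0,0,0],"angular":[0,0,0],"claw":-0.6}]'; python3 -m creep '[{"slide":[0,0,0.1],"angular":[0,0,0],"claw":-0.6},{"slide":[0,0,0],"angular":[0,0,0],"claw":-0.6},{"slide":[0,0,0],"angular":[0,0,0],"claw":-0.6}]'
```

```text
t: 10.43
tcp_pos: [0.471, -0.2014, 0.0163]
tool_rot: [0.031, 1.0, -0.0, 0.0]
force: [-0.1, 0.1, 4.4]
finger_gap: 0.377
gripper_force: 40.2
t: 10.68
tcp_pos: [0.4712, -0.2015, 0.0162]
tool_rot: [0.031, 1.0, -0.0, 0.001]
force: [-1.2, 0.6, 11.5]
finger_gap: 0.37
gripper_force: 41.0
```

Seated on the pocket floor (11 N, z as expected). Releasing slightly, then straight up.

```bash
python3 -m creep '[{"slide":[0,0,-0.1],"angular":[0,0,0],"claw":-0.6},{"slide":[0,0,0],"angular":[0,0,0],"claw":-0.05},{"slide":[0,0,0],"angular":[0,0,0],"claw":-0.05},{"slide":[0,0,0],"angular":[0,0,0],"claw":-0.05},{"slide":[0,0,-0.5],"angular":[0,0,0],"claw":-0.05},{"slide":[0,0,-1],"angular":[0,0,0],"claw":-0.05},{"slide":[0,0,-2],"angular":[0,0,0],"claw":-0.05},{"slide":[0,0,-2.5],"angular":[0,0,0],"claw":-0.05},{"slide":[0,0,-2.5],"angular":[0,0,0],"claw":-0.05},{"slide":[0,0,-2.5],"angular":[0,0,0],"claw":-0.05}]'
python3 -m creep '[{"slide":[3,3,-2],"angular":[0,0,0],"claw":0},{"slide":[0,3,-2],"angular":[0,0,0],"claw":0},{"slide":[0,3,0],"angular":[0,0,0],"claw":0},{"slide":[0,3,0],"angular":[0,0,0],"claw":0},{"slide":[0,3,0],"angular":[0,0,0],"claw":0},{"slide":[0,3,0],"angular":[0,0,0],"claw":0},{"slide":[0,3,0],"angular":[0,0,0],"claw":0},{"slide":[0,3,0],"angular":[0,0,0],"claw":0},{"slide":[0,0,0],"angular":[0,0,0],"claw":0},{"slide":[0,0,0],"angular":[0,0,0],"claw":0}]'
cat > m.py <<'E'
from h import *
np.set_printoptions(precision=4,suppress=True)
t=viewer.snapshot('top');s=viewer.snapshot('side')
cv2.imwrite('pics/p2.png',np.hstack([cv2.resize(t[240:360,390:510],(400,400),interpolation=2),cv2.resize(s[270:390,230:350],(400,400),interpolation=2)]))
rd=lambda im,b:mask(im,(0,150,70),(4,255,255),b)|mask(im,(172,150,70),(180,255,255),b)
a=cen(big(rd(t,(395,250,450,320))));b=cen(big(rd(s,(280,285,330,330))));print('cap',a,b,tri(a,b),onz('top',[a],.068))
ye=[big(mask(t,(22,120,90),(35,255,255),(430,320,465,360))),big(mask(s,(22,120,90),(35,255,255),(235,310,275,350)))]
print('yel',tri(cen(ye[0]),cen(ye[1])))
wh=big(mask(t,(0,0,180),(180,60,255),(448,268,464,304)));print('blade',cen(wh),onz('top',[cen(wh)],.093))
E
python3 m.py; python3 -c "from h import *; to(.4935,-.2505,.18,86.3)"
```

```text
t: 11.52
tcp_pos: [0.4706, -0.2011, 0.1276]
tool_rot: [0.031, 1.0, 0.0, -0.0]
force: [0.4, -0.6, -0.4]
finger_gap: 0.475
gripper_force: 0.0
t: 12.35
tcp_pos: [0.4588, 0.0378, 0.1643]
tool_rot: [0.029, 1.0, -0.0, 0.0]
force: [0.7, 0.5, 0.3]
finger_gap: 0.496
gripper_force: 0.0
cap [426.681539807524, 297.843394575678] [294.94888888888886, 301.76888888888885] (array([ 0.47  , -0.2007,  0.0642]), np.float64(0.0014917341319394825)) [[ 0.4703 -0.2     0.068 ]]
yel (array([ 0.387 , -0.246 ,  0.0394]), np.float64(0.0003423113047210523))
blade [455.8280839895013, 285.77821522309705] [[ 0.4949 -0.2522  0.093 ]]
t 12.45 tcp [0.4592 0.0361 0.1641] gap 0.501 grip 0.0 F [ 0.2 -0.2  0.3] yaw 86.42 tilt [ 0.0007 -0.0006]
slide cm [ -5.22 -28.39  -1.57] turn 0.0021
```

View pics/p2.png

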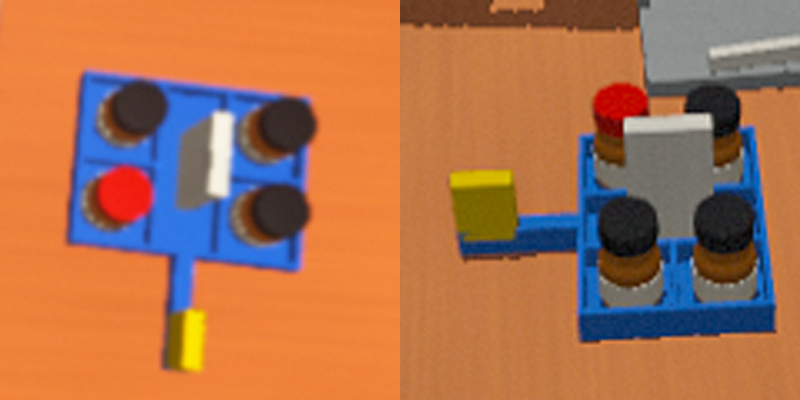

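The picture shows the red jar upright in its pocket, its cap at (470,-201) mm, and the tray unmoved with its lift blade clear. Next is the lift-blade grasp.

```bash
python3 -m creep '[{"slide":[-0.5,-2.8,0],"angular":[0,0,0],"claw":-0.15},{"slide":[-0.5,-2.8,0],"angular":[0,0,0],"claw":-0.15},{"slide":[-0.5,-2.8,0],"angular":[0,0,0],"claw":-0.15},{"slide":[-0.5,-2.8,0],"angular":[0,0,0],"claw":-0.15},{"slide":[-0.5,-2.8,0],"angular":[0,0,0],"claw":-0.15},{"slide":[-0.5,-2.8,0],"angular":[0,0,0],"claw":-0.15},{"slide":[-0.5,-2.8,0],"angular":[0,0,0],"claw":-0.15},{"slide":[-0.5,-2.8,0],"angular":[0,0,0],"claw":-0.15},{"slide":[-0.6,-2.8,0],"angular":[0,0,0],"claw":-0.15},{"slide":[-0.6,-2.8,0],"angular":[0,0,0],"claw":-0.15}]'
python3 -m creep '[{"slide":[0,-0.5,1],"angular":[0,0,0],"claw":-0.15},{"slide":[0,0,2],"angular":[0,0,0],"claw":-0.15},{"slide":[0,0,0],"angular":[0,0,0],"claw":-0.15},{"slide":[0,0,0],"angular":[0,0,0],"claw":-0.15}]'
python3 -c "from h import *; to(.494,-.2515,.035,86.3)"
```

```text
t: 13.28
tcp_pos: [0.4924, -0.2494, 0.1638]
tool_rot: [0.033, 0.999, -0.0, -0.0]
force: [0.8, -0.6, -0.4]
finger_gap: 0.426
gripper_force: 0.0
t: 13.62
tcp_pos: [0.4912, -0.251, 0.1326]
tool_rot: [0.032, 0.999, 0.001, -0.002]
force: [-0.4, -0.3, -0.5]
finger_gap: 0.426
gripper_force: 0.0
t 13.62 tcp [ 0.4912 -0.251   0.1326] gap 0.426 grip 0.0 F [-0.4 -0.3 -0.5] yaw 86.29 tilt [-0.0032  0.0026]
slide cm [-0.32 -0.06  9.76] turn -0.0001
```

```bash
python3 -m creep '[{"slide":[-0.2,-0.06,1],"angular":[0,0,0],"claw":-0.15},{"slide":[0,0,1.5],"angular":[0,0,0],"claw":-0.15},{"slide":[0,0,1.5],"angular":[0,0,0],"claw":-0.15},{"slide":[0,0,1.5],"angular":[0,0,0],"claw":-0.15},{"slide":[0,0,1.5],"angular":[0,0,0],"claw":-0.15},{"slide":[0,0,1.5],"angular":[0,0,0],"claw":-0.15},{"slide":[0,0,0.9],"angular":[0,0,0],"claw":-0.15},{"slide":[0,0,0.4],"angular":[0,0,0],"claw":-0.15},{"slide":[0,0,0],"angular":[0,0,0],"claw":-0.15},{"slide":[0,0,0],"angular":[0,0,0],"claw":-0.15}]'
python3 -c "
from h import *; to(.494,-.2515,.035,86.3)"
```

```text
t: 14.45
tcp_pos: [0.4954, -0.2519, 0.0361]
tool_rot: [0.031, 1.0, -0.0, 0.0]
force: [0.7, -0.2, 0.9]
finger_gap: 0.424
gripper_force: 0.0
t 14.45 tcp [ 0.4954 -0.2519  0.0361] gap 0.424 grip 0.0 F [ 0.7 -0.2  0.9] yaw 86.42 tilt [ 0.0007 -0.0005]
slide cm [0.15 0.03 0.11] turn 0.0021
```

Closing on the blade with 100 N.

```bash
python3 -m creep '[{"slide":[0.1,0,0],"angular":[0,0,0],"claw":-1},{"slide":[0,0,0],"angular":[0,0,0],"claw":-1},{"slide":[0,0,0],"angular":[0,0,0],"claw":-1},{"slide":[0,0,0],"angular":[0,0,0],"claw":-1},{"slide":[0,0,0],"angular":[0,0,0],"claw":-1},{"slide":[0,0,0],"angular":[0,0,0],"claw":-1},{"slide":[0,0,0],"angular":[0,0,0],"claw":-1},{"slide":[0,0,0],"angular":[0,0,0],"claw":-1}]' 100
python3 -m creep '[{"slide":[0,0,-0.3],"angular":[0,0,0],"claw":-1},{"slide":[0,0,-0.4],"angular":[0,0,0],"claw":-1},{"slide":[0,0,-0.5],"angular":[0,0,0],"claw":-1},{"slide":[0,0,-0.3],"angular":[0,0,0],"claw":-1},{"slide":[0,0,0],"angular":[0,0,0],"claw":-1},{"slide":[0,0,0],"angular":[0,0,0],"claw":-1}]'; python3 -c "
from h import *; to(.567,-.0285,.1,88.8)"
```

```text
t: 15.12
tcp_pos: [0.4944, -0.2523, 0.0368]
tool_rot: [0.031, 1.0, -0.001, 0.001]
force: [-1.1, -0.2, 6.5]
finger_gap: 0.115
gripper_force: 98.5
t: 15.62
tcp_pos: [0.494, -0.2517, 0.0507]
tool_rot: [0.031, 1.0, -0.0, 0.0]
force: [-0.2, -1.1, -5.9]
finger_gap: 0.113
gripper_force: 97.7
t 15.62 tcp [ 0.494  -0.2517  0.0507] gap 0.113 grip 97.7 F [-0.2 -1.1 -5.9] yaw 86.4 tilt [ 0.0001 -0.    ]
slide cm [-5.88 22.74 -4.93] turn -0.0419
```

Tray lifted (5.9 N, as expected). Rising, then +y, then +x over the shelf, aiming for bay x of about -95 mm.

```bash
python3 -m creep '[{"slide":[0,0,-0.7],"angular":[0,0,0],"claw":-1},{"slide":[0,0,-1.2],"angular":[0,0,0],"claw":-1},{"slide":[0,0,-1.4],"angular":[0,0,0],"claw":-1},{"slide":[0,0.3,-1.2],"angular":[0,0,0],"claw":-1},{"slide":[0,0.8,-0.7],"angular":[0,0,-0.01],"claw":-1},{"slide":[0,1.3,0],"angular":[0,0,-0.01],"claw":-1},{"slide":[0,1.8,0],"angular":[0,0,-0.01],"claw":-1},{"slide":[0,1.8,0],"angular":[0,0,-0.01],"claw":-1},{"slide":[0,1.8,0],"angular":[0,0,0],"claw":-1},{"slide":[0,1.8,0],"angular":[0,0,0],"claw":-1}]'
python3 -m creep '[{"slide":[0,1.8,0],"angular":[0,0,0],"claw":-1},{"slide":[0,1.8,0],"angular":[0,0,0],"claw":-1},{"slide":[0,1.8,0],"angular":[0,0,0],"claw":-1},{"slide":[0,1.8,0],"angular":[0,0,0],"claw":-1},{"slide":[0,1.8,0],"angular":[0,0,0],"claw":-1},{"slide":[0,1.5,0],"angular":[0,0,0],"claw":-1},{"slide":[0,1,0],"angular":[0,0,0],"claw":-1},{"slide":[0,0.5,0],"angular":[0,0,0],"claw":-1},{"slide":[0,0,0],"angular":[0,0,0],"claw":-1},{"slide":[0,0,0],"angular":[0,0,0],"claw":-1}]'
python3 -c "
from h import *; to(.5575,-.0284,.09,88.75)"
```

```text
t: 16.45
tcp_pos: [0.4964, -0.1533, 0.102]
tool_rot: [0.011, 1.0, 0.001, -0.001]
force: [-0.2, -0.4, -5.9]
finger_gap: 0.116
gripper_force: 98.0
t: 17.28
tcp_pos: [0.5003, -0.0359, 0.1026]
tool_rot: [0.011, 1.0, -0.0, -0.0]
force: [0.1, -0.7, -6.2]
finger_gap: 0.113
gripper_force: 98.0
t 17.28 tcp [ 0.5003 -0.0359  0.1026] gap 0.113 grip 98.0 F [ 0.1 -0.7 -6.2] yaw 88.75 tilt [-0.0001 -0.0004]
slide cm [-5.7   0.87  1.26] turn -0.0001
```

```bash
python3 -m creep '[{"slide":[-0.5,0.1,0],"angular":[0,0,0],"claw":-1},{"slide":[-1,0.2,0],"angular":[0,0,0],"claw":-1},{"slide":[-1.4,0.2,0],"angular":[0,0,0],"claw":-1},{"slide":[-1.4,0.2,0],"angular":[0,0,0],"claw":-1},{"slide":[-0.9,0.1,0.5],"angular":[0,0,0],"claw":-1},{"slide":[-0.5,0.07,1],"angular":[0,0,0],"claw":-1},{"slide":[0,0,1.2],"angular":[0,0,0],"claw":-1},{"slide":[0,0,1],"angular":[0,0,0],"claw":-1},{"slide":[0,0,0],"angular":[0,0,0],"claw":-1},{"slide":[0,0,0],"angular":[0,0,0],"claw":-1}]'
python3 -c "
from h import *; to(.5575,-.0284,.053,88.75)
t=viewer.snapshot('top');s=viewer.snapshot('side')
cv2.imwrite('pics/p3.png',np.hstack([cv2.resize(t[170:350,260:440],(400,400),interpolation=2),cv2.resize(s[200:330,270:400],(400,400),interpolation=2)]))"
```

```text
t: 18.12
tcp_pos: [0.5559, -0.0282, 0.0643]
tool_rot: [0.012, 1.0, 0.0, -0.002]
force: [-0.5, -0.1, -4.7]
finger_gap: 0.112
gripper_force: 98.1
t 18.12 tcp [ 0.5559 -0.0282  0.0643] gap 0.112 grip 98.1 F [-0.5 -0.1 -4.7] yaw 88.68 tilt [-0.0038  0.0009]
slide cm [-0.16 -0.01  1.13] turn -0.0012
```

View pics/p3.png

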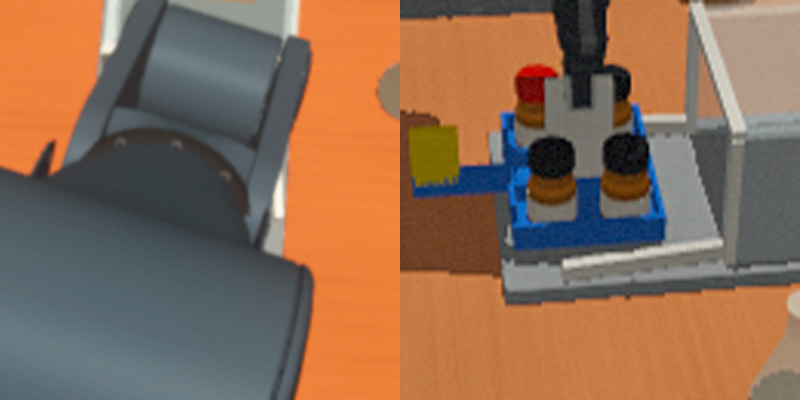

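The side view shows the tray level over the shelf between the guides, handle outwards, all jars upright. Lowering in small steps.

```bash
python3 -m creep '[{"slide":[0,0,0.4],"angular":[0,0,0],"claw":-1},{"slide":[0,0,0.3],"angular":[0,0,0],"claw":-1},{"slide":[0,0,0.2],"angular":[0,0,0],"claw":-1},{"slide":[0,0,0.1],"angular":[0,0,0],"claw":-1},{"slide":[0,0,0],"angular":[0,0,0],"claw":-1},{"slide":[0,0,0],"angular":[0,0,0],"claw":-1}]'
python3 -m creep '[{"slide":[0,0,0.1],"angular":[0,0,0],"claw":-1},{"slide":[0,0,0],"angular":[0,0,0],"claw":-1},{"slide":[0,0,0],"angular":[0,0,0],"claw":-1}]'
python3 -m creep '[{"slide":[0,0,0.1],"angular":[0,0,0],"claw":-1},{"slide":[0,0,0],"angular":[0,0,0],"claw":-1},{"slide":[0,0,0],"angular":[0,0,0],"claw":-1}]'
```

```text
t: 18.72
tcp_pos: [0.5575, -0.0284, 0.0557]
tool_rot: [0.011, 1.0, -0.0, 0.0]
force: [-0.4, -0.6, -5.9]
finger_gap: 0.112
gripper_force: 98.1
t: 18.97
tcp_pos: [0.5575, -0.0285, 0.0547]
tool_rot: [0.011, 1.0, -0.0, 0.0]
force: [-0.6, 0.2, -5.8]
finger_gap: 0.114
gripper_force: 98.1
t: 19.22
tcp_pos: [0.5574, -0.0285, 0.0537]
tool_rot: [0.011, 1.0, 0.0, -0.0]
force: [0.8, -0.4, -5.5]
finger_gap: 0.116
gripper_force: 98.1
```

```bash
python3 -m creep '[{"slide":[0,0,0.1],"angular":[0,0,0],"claw":-1},{"slide":[0,0,0],"angular":[0,0,0],"claw":-1},{"slide":[0,0,0],"angular":[0,0,0],"claw":-1}]'
python3 -m creep '[{"slide":[0,0,0.1],"angular":[0,0,0],"claw":-1},{"slide":[0,0,0],"angular":[0,0,0],"claw":-1},{"slide":[0,0,0],"angular":[0,0,0],"claw":-1}]'
```

```text
t: 19.47
tcp_pos: [0.5574, -0.0284, 0.0526]
tool_rot: [0.011, 1.0, 0.0, -0.0]
force: [-0.4, -0.0, -5.9]
finger_gap: 0.115
gripper_force: 98.1
t: 19.72
tcp_pos: [0.5576, -0.0285, 0.0519]
tool_rot: [0.011, 1.0, -0.0, 0.0]
force: [0.4, 0.7, -3.8]
finger_gap: 0.113
gripper_force: 98.4
```

```bash
python3 -m creep '[{"slide":[0,0,0.1],"angular":[0,0,0],"claw":-1},{"slide":[0,0,0],"angular":[0,0,0],"claw":-1},{"slide":[0,0,0],"angular":[0,0,0],"claw":-1}]'
```

```text
t: 19.97
tcp_pos: [0.5577, -0.0285, 0.0518]
tool_rot: [0.011, 1.0, -0.0, 0.0]
force: [-2.8, 1.2, 6.1]
finger_gap: 0.115
gripper_force: 99.7
```

On the shelf (6 N). Releasing, rising, and moving back over the yellow handle.

```bash
python3 -m creep '[{"slide":[0,0,-0.15],"angular":[0,0,0],"claw":-1},{"slide":[0,0,0],"angular":[0,0,0],"claw":-0.15},{"slide":[0,0,0],"angular":[0,0,0],"claw":-0.15},{"slide":[0,0,0],"angular":[0,0,0],"claw":-0.15},{"slide":[0,0,0],"angular":[0,0,0],"claw":-0.15},{"slide":[0,0,0],"angular":[0,0,0],"claw":-0.15},{"slide":[0,0,-0.8],"angular":[0,0,0],"claw":-0.15},{"slide":[0,0,-1.6],"angular":[0,0,0],"claw":-0.15},{"slide":[0,0,-2],"angular":[0,0,0],"claw":-0.15},{"slide":[0,0,-2.5],"angular":[0,0,0],"claw":-0.15}]' 25
python3 -m creep '[{"slide":[0,0,-2.5],"angular":[0,0,0],"claw":-0.15},{"slide":[0,0,-1.5],"angular":[0,0,0],"claw":-0.1},{"slide":[2,0,0],"angular":[0,0,0],"claw":-0.1},{"slide":[2,0,0],"angular":[0,0,0],"claw":-0.1},{"slide":[2,0,0],"angular":[0,0,0],"claw":-0.1},{"slide":[2,0,0],"angular":[0,0,0],"claw":-0.1},{"slide":[2,0,0],"angular":[0,0,0],"claw":-0.1},{"slide":[1.4,0,0],"angular":[0,0,0],"claw":-0.1},{"slide":[0,0,0],"angular":[0,0,0],"claw":-0.1},{"slide":[0,0,0],"angular":[0,0,0],"claw":-0.1}]'
python3 - <<'E'
from h import *
np.set_printoptions(precision=4,suppress=True)
to(.4437,-.026,.012,88.75)
t=viewer.snapshot('top');s=viewer.snapshot('side')
for n,im in(('top',t),('side',s)):
    for nm,m in(('yel',mask(im,(22,120,90),(35,255,255),(240,220,390,380) if n=='top' else (270,210,320,300))),('blue',mask(im,(105,120,60),(125,255,255),(260,200,420,330) if n=='top' else (270,200,400,300)))):
        try: c=big(m); print(n,nm,cv2.boundingRect(c),cv2.contourArea(c),cen(c))
        except Exception as e: print(n,nm,e)
P=np.array([.5577,-.0285,.015]); a=-.0217; R=np.array([[np.cos(a),-np.sin(a),0],[np.sin(a),np.cos(a),0],[0,0,1]])
print('expected blade centre side',proj('side',[P+R@[-.108,0,.038]]),'top',proj('top',[P+R@[-.108,0,.05]]))
E
```

```text
t: 20.8
tcp_pos: [0.5565, -0.0282, 0.1213]
tool_rot: [0.011, 1.0, 0.0, -0.001]
force: [0.2, -0.4, -0.0]
finger_gap: 0.424
gripper_force: 0.0
t: 21.63
tcp_pos: [0.4439, -0.026, 0.1619]
tool_rot: [0.012, 1.0, -0.0, 0.001]
force: [-0.0, -0.2, -1.0]
finger_gap: 0.45
gripper_force: 0.0
t 21.63 tcp [ 0.4439 -0.026   0.1619] gap 0.45 grip 0.0 F [-0.  -0.2 -1. ] yaw 88.67 tilt [ 0.0016 -0.0004]
slide cm [ 0.04  0.   14.99] turn -0.0014
top yel max() iterable argument is empty
top blue (332, 227, 33, 14) 188.5 [348.86206896551727, 232.15649867374006]
side yel (274, 246, 16, 19) 238.0 [281.4453781512605, 254.8158263305322]
side blue (275, 241, 82, 45) 701.0 [318.62672372800756, 269.65097479790774]
expected blade centre side [[281.0964 254.6848]] top [[340.2581 302.5534]]
```

The handle is where expected (281,255 in the side view). Descending onto it.

```bash
python3 -m creep '[{"slide":[0,0,2],"angular":[0,0,0],"claw":-0.1},{"slide":[0,0,2.3],"angular":[0,0,0],"claw":-0.1},{"slide":[0,0,2.3],"angular":[0,0,0],"claw":-0.1},{"slide":[0,0,2.2],"angular":[0,0,0],"claw":-0.1},{"slide":[0,0,1.8],"angular":[0,0,0],"claw":-0.1},{"slide":[0,0,1.5],"angular":[0,0,0],"claw":-0.1},{"slide":[0,0,1.2],"angular":[0,0,0],"claw":-0.1},{"slide":[0,0,0.8],"angular":[0,0,0],"claw":-0.1},{"slide":[0,0,0.5],"angular":[0,0,0],"claw":-0.1},{"slide":[0,0,0],"angular":[0,0,0],"claw":-0.1}]' 25
python3 -m creep '[{"slide":[0,0,0.2],"angular":[0,0,0],"claw":-1},{"slide":[0,0,0],"angular":[0,0,0],"claw":-1},{"slide":[0,0,0],"angular":[0,0,0],"claw":-1},{"slide":[0,0,0],"angular":[0,0,0],"claw":-1},{"slide":[0,0,0],"angular":[0,0,0],"claw":-1},{"slide":[0,0,0],"angular":[0,0,0],"claw":-1},{"slide":[0,0,0],"angular":[0,0,0],"claw":-1},{"slide":[0,0,0],"angular":[0,0,0],"claw":-1}]' 25
python3 -c "from h import *; to(.59,-.0291,.014,88.75)"
```

```text
t: 22.57
tcp_pos: [0.444, -0.0259, 0.0143]
tool_rot: [0.011, 1.0, 0.0, -0.0]
force: [0.2, 0.0, 0.3]
finger_gap: 0.452
gripper_force: 0.0
t: 23.23
tcp_pos: [0.4441, -0.026, 0.0136]
tool_rot: [0.011, 1.0, -0.0, 0.001]
force: [0.8, 0.4, 2.5]
finger_gap: 0.135
gripper_force: 28.0
t 23.23 tcp [ 0.4441 -0.026   0.0136] gap 0.135 grip 28.0 F [0.8 0.4 2.5] yaw 88.69 tilt [ 0.0014 -0.0004]
slide cm [-14.59   0.02  -0.02] turn -0.001
```

Gripped the handle. Pushing in slowly.

```bash
python3 -m creep '[{"slide":[-0.4,0,0],"angular":[0,0,0],"claw":-1},{"slide":[-0.6,0,0],"angular":[0,0,0],"claw":-1},{"slide":[-0.6,0,0],"angular":[0,0,0],"claw":-1},{"slide":[-0.6,0,0],"angular":[0,0,0],"claw":-1},{"slide":[-0.6,0,0],"angular":[0,0,0],"claw":-1},{"slide":[-0.6,0,0],"angular":[0,0,0],"claw":-1},{"slide":[-0.6,0,0],"angular":[0,0,0],"claw":-1}]'
python3 -m creep '[{"slide":[-0.6,0,0],"angular":[0,0,0],"claw":-1},{"slide":[-0.6,0,0],"angular":[0,0,0],"claw":-1},{"slide":[-0.6,0,0],"angular":[0,0,0],"claw":-1},{"slide":[-0.6,0,0],"angular":[0,0,0],"claw":-1},{"slide":[0,0,0],"angular":[0,0,0],"claw":-1}]'
python3 -c "from h import *; to(.596,-.0291,.014,88.75)"
```

```text
t: 23.82
tcp_pos: [0.4689, -0.0232, 0.0132]
tool_rot: [0.011, 1.0, 0.003, -0.014]
force: [-20.5, -0.3, 22.7]
finger_gap: 0.133
gripper_force: 31.2
t: 24.23
tcp_pos: [0.4957, -0.0245, 0.0131]
tool_rot: [0.011, 1.0, 0.002, -0.011]
force: [-13.3, 0.5, 13.7]
finger_gap: 0.135
gripper_force: 30.0
t 24.23 tcp [ 0.4957 -0.0245  0.0131] gap 0.135 grip 30.0 F [-13.3   0.5  13.7] yaw 88.75 tilt [-0.0228  0.005 ]
slide cm [-10.04  -0.24  -0.32] turn 0.0
```

```bash
cat > y.py <<'E'
from h import *
np.set_printoptions(precision=4,suppress=True)
s=viewer.snapshot('side');t=viewer.snapshot('top')
S=manip.sense();print('tcp',S['tcp_pos'],'F',np.round(S['force'],1),'M',np.round(S['ft_torque'],2))
c=big(mask(s,(22,120,90),(35,255,255),(265,210,370,300)));print('yel',cv2.boundingRect(c))
# right top corner of the yellow blade & red cap, blade-front corner of tray wall at near side
rd=mask(s,(0,150,70),(4,255,255),(290,200,420,260))|mask(s,(172,150,70),(180,255,255),(290,200,420,260))
r=big(rd);print('redcap side',cen(r),cv2.boundingRect(r),'x',onz('side',[cen(r)],.015+.006+.056))
b=mask(s,(105,120,60),(125,255,255),(270,210,440,300)); c=max(cv2.findContours(b,0,2)[0],key=cv2.contourArea)
h=cv2.convexHull(np.vstack([k for k in cv2.findContours(b,0,2)[0] if cv2.contourArea(k)>20]))[:,0]
lo=h[np.argmax(h[:,0]+h[:,1])];ll=h[np.argmax(h[:,1]-h[:,0]*.5)]
print('near bottom corners',ll,lo,onz('side',[ll,lo],.015))
E
python3 y.py; python3 - <<'E'
from h import *
P=np.array([.5577,-.0285,.015]); a=-.0217; R=np.array([[np.cos(a),-np.sin(a),0],[np.sin(a),np.cos(a),0],[0,0,1]])
for d in(0,.0516):
    print(d,proj('side',[P+R@[-.0265+d,.0455,.062],P+R@[-.055+d,-.072,0],P+R@[.055+d,-.072,0]]).round(1).tolist())
E
```

```text
tcp [ 0.4962 -0.0246  0.013 ] F [-14.5   0.2  16.4] M [-0.05  2.44  0.03]
yel (297, 244, 16, 17)
redcap side [335.2361904761905, 229.58666666666664] (330, 224, 13, 12) x [[0.5823 0.0239 0.077 ]]
near bottom corners [331 282] [374 276] [[ 0.5564 -0.0925  0.015 ]
 [ 0.6565 -0.0845  0.015 ]]
0 [[314.6, 232.7], [306.8, 286.1], [355.7, 282.6]]
0.0516 [[336.3, 231.3], [329.8, 284.4], [378.4, 280.9]]
```

The tray moves along (about 50 mm, now just in the mouth) but with 15 N resistance. The pinch is pitching its nose down, so I'll relax, re-grip lower and continue.

```bash
python3 -m creep '[{"slide":[0.6,0,0],"angular":[0,0,0],"claw":-1},{"slide":[0.6,0,0],"angular":[0,0,0],"claw":-0.3},{"slide":[0,0,0],"angular":[0,0,0],"claw":-0.3},{"slide":[0,0,0],"angular":[0,0,0],"claw":-0.3},{"slide":[0,0,0],"angular":[0,0,0],"claw":-0.3},{"slide":[0,0,0],"angular":[0,0,0],"claw":-0.3}]' 25
python3 y.py; python3 -c "from h import *; to(.4957,-.0271,.002,88.75)"
```

```text
t: 24.83
tcp_pos: [0.4964, -0.0274, 0.0131]
tool_rot: [0.011, 1.0, -0.0, 0.001]
force: [-0.4, -0.1, -0.7]
finger_gap: 0.352
gripper_force: 0.0
tcp [ 0.4961 -0.0273  0.0131] F [-0.2 -0.2 -0.2] M [0.   0.02 0.02]
yel (297, 244, 15, 19)
redcap side [335.3833333333333, 229.50555555555556] (330, 224, 13, 12) x [[0.5827 0.0242 0.077 ]]
near bottom corners [298 266] [374 276] [[ 0.4873 -0.0249  0.015 ]
 [ 0.6565 -0.0845  0.015 ]]
t 24.93 tcp [ 0.4961 -0.0273  0.0131] gap 0.349 grip 0.0 F [-0.2 -0.2 -0.2] yaw 88.69 tilt [ 0.0007 -0.0002]
slide cm [0.04 0.02 1.11] turn -0.0011
```

```bash
python3 -m creep '[{"slide":[0,0,0.4],"angular":[0,0,0],"claw":-0.3},{"slide":[0,0,0.4],"angular":[0,0,0],"claw":-0.3},{"slide":[0,0,0.2],"angular":[0,0,0],"claw":-0.3},{"slide":[0,0,0],"angular":[0,0,0],"claw":-1},{"slide":[0,0,0],"angular":[0,0,0],"claw":-1},{"slide":[0,0,0],"angular":[0,0,0],"claw":-1},{"slide":[0,0,0],"angular":[0,0,0],"claw":-1},{"slide":[0,0,0],"angular":[0,0,0],"claw":-1}]' 25
python3 -m creep '[{"slide":[-0.3,0,-0.03],"angular":[0,0,0],"claw":-1},{"slide":[-0.4,0,-0.03],"angular":[0,0,0],"claw":-1},{"slide":[-0.4,0,-0.03],"angular":[0,0,0],"claw":-1},{"slide":[-0.4,0,0],"angular":[0,0,0],"claw":-1},{"slide":[-0.4,0,0],"angular":[0,0,0],"claw":-1},{"slide":[-0.4,0,0],"angular":[0,0,0],"claw":-1}]'
python3 -c "from h import *; to(.596,-.0291,.003,88.75)"
```

```text
t: 25.6
tcp_pos: [0.4952, -0.0268, 0.003]
tool_rot: [0.011, 1.0, 0.0, -0.0]
force: [0.8, 2.3, -3.6]
finger_gap: 0.134
gripper_force: 25.6
t: 26.1
tcp_pos: [0.5187, -0.0276, 0.004]
tool_rot: [0.012, 1.0, 0.0, -0.0]
force: [-2.0, 0.1, -2.8]
finger_gap: 0.135
gripper_force: 24.4
t 26.1 tcp [ 0.5187 -0.0276  0.004 ] gap 0.135 grip 24.4 F [-2.   0.1 -2.8] yaw 88.67 tilt [-0.0006  0.0002]
slide cm [-7.73  0.03  0.09] turn -0.0013
```

```bash
python3 -m creep '[{"slide":[-0.6,0,0],"angular":[0,0,0],"claw":-1},{"slide":[-0.6,0,0],"angular":[0,0,0],"claw":-1},{"slide":[-0.6,0,0],"angular":[0,0,0],"claw":-1},{"slide":[-0.6,0,0],"angular":[0,0,0],"claw":-1},{"slide":[-0.6,0,0],"angular":[0,0,0],"claw":-1}]'
python3 -m creep '[{"slide":[-0.6,0,0],"angular":[0,0,0],"claw":-1},{"slide":[-0.6,0,0],"angular":[0,0,0],"claw":-1},{"slide":[-0.6,0,0],"angular":[0,0,0],"claw":-1},{"slide":[-0.5,0,0],"angular":[0,0,0],"claw":-1},{"slide":[-0.3,0,0],"angular":[0,0,0],"claw":-1},{"slide":[0,0,0],"angular":[0,0,0],"claw":-1}]'
python3 -c "from h import *; to(.596,-.0291,.003,88.75)"
```

```text
t: 26.52
tcp_pos: [0.5492, -0.0283, 0.004]
tool_rot: [0.011, 1.0, -0.0, 0.0]
force: [-1.5, -0.1, -2.9]
finger_gap: 0.138
gripper_force: 24.3
t: 27.02
tcp_pos: [0.5762, -0.0291, 0.0042]
tool_rot: [0.011, 1.0, -0.0, 0.001]
force: [2.0, -0.2, -4.6]
finger_gap: 0.141
gripper_force: 24.3
t 27.02 tcp [ 0.5762 -0.0291  0.0042] gap 0.141 grip 24.3 F [ 2.  -0.2 -4.6] yaw 88.7 tilt [ 0.0027 -0.0004]
slide cm [-1.98  0.04  0.12] turn -0.0009
```

Now the dock stroke, in 2 mm steps.

```bash
R='x'; python3 -m creep '[{"slide":[-0.2,0,0],"angular":[0,0,0],"claw":-1},{"slide":[-0.2,0,0],"angular":[0,0,0],"claw":-1},{"slide":[-0.2,0,0],"angular":[0,0,0],"claw":-1},{"slide":[-0.2,0,0],"angular":[0,0,0],"claw":-1}]'
python3 -m creep '[{"slide":[-0.2,0,0],"angular":[0,0,0],"claw":-1},{"slide":[-0.2,0,0],"angular":[0,0,0],"claw":-1},{"slide":[-0.2,0,0],"angular":[0,0,0],"claw":-1}]'
python3 -m creep '[{"slide":[-0.2,0,0],"angular":[0,0,0],"claw":-1},{"slide":[-0.1,0,0],"angular":[0,0,0],"claw":-1},{"slide":[0,0,0],"angular":[0,0,0],"claw":-1}]'
```

```text
t: 27.35
tcp_pos: [0.582, -0.029, 0.0042]
tool_rot: [0.011, 1.0, 0.0, -0.0]
force: [-2.5, 0.1, -1.5]
finger_gap: 0.135
gripper_force: 24.7
t: 27.6
tcp_pos: [0.5839, -0.0287, 0.0037]
tool_rot: [0.011, 1.0, 0.0, -0.005]
force: [-11.7, -0.3, 3.0]
finger_gap: 0.138
gripper_force: 25.3
t: 27.85
tcp_pos: [0.5875, -0.0289, 0.0037]
tool_rot: [0.011, 1.0, 0.0, -0.004]
force: [-9.4, -1.6, 1.1]
finger_gap: 0.138
gripper_force: 25.2
```

```bash
python3 -m creep '[{"slide":[-0.2,0,0],"angular":[0,0,0],"claw":-1},{"slide":[-0.2,0,0],"angular":[0,0,0],"claw":-1},{"slide":[0,0,0],"angular":[0,0,0],"claw":-1}]'
python3 -m creep '[{"slide":[-0.2,0,0],"angular":[0,0,0],"claw":-1},{"slide":[-0.2,0,0],"angular":[0,0,0],"claw":-1},{"slide":[0,0,0],"angular":[0,0,0],"claw":-1}]'
python3 -m creep '[{"slide":[-0.2,0,0],"angular":[0,0,0],"claw":-1},{"slide":[0,0,0],"angular":[0,0,0],"claw":-1},{"slide":[0,0,0],"angular":[0,0,0],"claw":-1}]'
```

```text
t: 28.1
tcp_pos: [0.5915, -0.029, 0.0037]
tool_rot: [0.011, 1.0, 0.0, -0.004]
force: [-9.0, -0.9, 1.6]
finger_gap: 0.134
gripper_force: 25.1
t: 28.35
tcp_pos: [0.5939, -0.029, 0.0034]
tool_rot: [0.011, 1.0, 0.0, -0.006]
force: [-12.4, -2.3, 1.8]
finger_gap: 0.133
gripper_force: 25.3
t: 28.6
tcp_pos: [0.5936, -0.029, 0.0031]
tool_rot: [0.011, 1.0, 0.001, -0.008]
force: [-15.4, -2.1, 2.6]
finger_gap: 0.137
gripper_force: 25.5
```

```bash
python3 -m creep '[{"slide":[-0.2,0,0],"angular":[0,0,0],"claw":-1},{"slide":[-0.1,0,0],"angular":[0,0,0],"claw":-1},{"slide":[0,0,0],"angular":[0,0,0],"claw":-1}]'; python3 y.py
python3 - <<'E'
from h import *
O=np.array([.6525,-.0303,0]);a=-.0217; R=np.array([[np.cos(a),-np.sin(a),0],[np.sin(a),np.cos(a),0],[0,0,1]])
P=O+R@[.057,0,.015]
print('home: TCP x at tray -113..',P,proj('side',[P+R@[-.0265,.0475,.062],P+R@[-.108,0,.038]]).round(1).tolist(), proj('top',[P+R@[-.0265,.0475,.064],P+R@[-.055,0,.022]]).round(1).tolist())
E
```

```text
t: 28.85
tcp_pos: [0.5933, -0.0288, 0.0027]
tool_rot: [0.011, 1.0, 0.001, -0.011]
force: [-18.6, -4.0, 5.6]
finger_gap: 0.139
gripper_force: 25.8
tcp [ 0.5934 -0.0289  0.0027] F [-18.8  -3.8   5.3] M [-0.62  2.63 -0.06]
yel (341, 242, 14, 18)
home: TCP x at tray -113.. [ 0.70948658 -0.0315368   0.015     ] [[377.9, 228.1], [346.6, 250.2]] [[326.5, 189.1], [347.1, 209.5]]Traceback (most recent call last):
  File "y.py", line 8, in <module>
    r=big(rd);print('redcap side',cen(r),cv2.boundingRect(r),'x',onz('side',[cen(r)],.015+.006+.056))
                                  ~~~^^^
  File "h.py", line 19, in cen
    M=cv2.moments(c); return [M['m10']/M['m00'],M['m01']/M['m00']]
                              ~~~~~~~~^~~~~~~~~
ZeroDivisionError: float division by zero
```

Firm stop after about 11 mm of dock stroke, and the handle is at side column 348 against 347 expected at home. Relaxing the push, opening and rising.

```bash
python3 -m creep '[{"slide":[0.3,0,0],"angular":[0,0,0],"claw":-1},{"slide":[0.3,0,0],"angular":[0,0,0],"claw":-1},{"slide":[0,0,0],"angular":[0,0,0],"claw":-1}]'
python3 -m creep '[{"slide":[0,0,0],"angular":[0,0,0],"claw":-0.1},{"slide":[0,0,0],"angular":[0,0,0],"claw":-0.1},{"slide":[0,0,0],"angular":[0,0,0],"claw":-0.1},{"slide":[0,0,0],"angular":[0,0,0],"claw":-0.1},{"slide":[0,0,0],"angular":[0,0,0],"claw":-0.1},{"slide":[0,0,-1],"angular":[0,0,0],"claw":-0.1},{"slide":[0,0,-1.5],"angular":[0,0,0],"claw":-0.1},{"slide":[0,0,-2],"angular":[0,0,0],"claw":-0.1},{"slide":[0,0,-2],"angular":[0,0,0],"claw":-0.1},{"slide":[0,0,-1.5],"angular":[0,0,0],"claw":-0.1}]'
python3 -m creep '[{"slide":[1.5,0,-1],"angular":[0,0,0],"claw":-0.1},{"slide":[2.5,0,-2],"angular":[0,0,0],"claw":-0.1},{"slide":[2.5,0,-2],"angular":[0,0,0],"claw":-0.1},{"slide":[2.5,0,-2],"angular":[0,0,0],"claw":-0.1},{"slide":[1.5,2.5,0],"angular":[0,0,0],"claw":-0.1},{"slide":[1,3,0],"angular":[0,0,0],"claw":-0.1},{"slide":[0,3,0],"angular":[0,0,0],"claw":-0.1},{"slide":[0,3,0],"angular":[0,0,0],"claw":-0.1},{"slide":[0,3,0],"angular":[0,0,0],"claw":-0.1},{"slide":[0,3,0],"angular":[0,0,0],"claw":-0.1}]'
python3 -m creep '[{"slide":[0,3,0],"angular":[0,0,0],"claw":-0.1},{"slide":[0,3,0],"angular":[0,0,0],"claw":-0.1},{"slide":[0,3,0],"angular":[0,0,0],"claw":-0.1},{"slide":[0,0,0],"angular":[0,0,0],"claw":-0.1},{"slide":[0,0,0],"angular":[0,0,0],"claw":-0.1}]'
python3 - <<'E'
from h import *
np.set_printoptions(precision=4,suppress=True)
t=viewer.snapshot('top');s=viewer.snapshot('side')
ye=[big(mask(t,(20,110,90),(36,255,255),(325,195,375,260))),big(mask(s,(20,110,90),(36,255,255),(325,225,380,280)))]
print('yel',[cv2.boundingRect(c) for c in ye],tri(cen(ye[0]),cen(ye[1])))
O=np.array([.6525,-.0303,0]);a=-.0217; R=np.array([[np.cos(a),-np.sin(a),0],[np.sin(a),np.cos(a),0],[0,0,1]])
P=tri(cen(ye[0]),cen(ye[1]))[0]; print('in bay',R.T@(P-O))
for n,im,b in(('top',t,(300,120,400,260)),('side',s,(320,190,460,290))):
    for k in cv2.findContours(mask(im,(0,110,50),(5,255,255),b)|mask(im,(168,110,50),(180,255,255),b),0,2)[0]:
        if cv2.contourArea(k)>15: print(n,'red?',cv2.boundingRect(k),cen(k),cv2.contourArea(k))
d=mask(t,(105,80,60),(125,255,255),(300,120,400,260));c=big(d);print('blue top',cv2.boundingRect(c),cv2.minAreaRect(c))
H=O+R@[.057,0,.015];print('exp',proj('top',[H+R@[-.0265,.0475,.064],H+R@[-.055,-.072,.022],H+R@[-.055,.072,.022]]).round(1).tolist())
E
```

```text
t: 29.2
tcp_pos: [0.5944, -0.0292, 0.0033]
tool_rot: [0.011, 1.0, 0.0, -0.004]
force: [-8.0, -1.9, -0.7]
finger_gap: 0.137
gripper_force: 24.7
t: 30.03
tcp_pos: [0.5995, -0.0295, 0.0864]
tool_rot: [0.011, 1.0, -0.0, 0.001]
force: [0.5, 0.1, -1.0]
finger_gap: 0.453
gripper_force: 0.0
t: 30.87
tcp_pos: [0.4877, 0.1496, 0.1552]
tool_rot: [0.012, 1.0, 0.0, 0.001]
force: [0.8, 0.4, -0.4]
finger_gap: 0.45
gripper_force: 0.0
t: 31.28
tcp_pos: [0.4895, 0.2397, 0.1548]
tool_rot: [0.01, 1.0, 0.0, 0.001]
force: [-0.5, -0.8, -0.1]
finger_gap: 0.447
gripper_force: 0.0
yel [(342, 221, 8, 20), (339, 241, 17, 17)] (array([ 0.6022, -0.0289,  0.0568]), np.float64(0.0012578160310724334))
in bay [-0.0503  0.0003  0.0568]
blue top (314, 197, 67, 23) ((346.9355773925781, 208.75161743164062), (66.1004867553711, 20.923280715942383), 4.899092197418213)
exp [[326.5, 189.1], [380.3, 212.2], [314.0, 206.7]]
```

```bash
python3 - <<'E'
from h import *
s=viewer.snapshot('side');f=s.astype(int)
m=((f[...,2]-f[...,1]>45)&(abs(f[...,1]-f[...,0])<35))*np.uint8(255); k=np.zeros_like(m);k[205:260,355:400]=255
for c in cv2.findContours(m&k,0,2)[0]:
    if cv2.contourArea(c)>10: print('reddish',cv2.boundingRect(c))
g=(f.max(2)<75)*np.uint8(255);k[:]=0;k[200:290,350:440]=255
for c in cv2.findContours(g&k,0,2)[0]:
    if cv2.contourArea(c)>25: print('dark',cv2.boundingRect(c))
O=np.array([.6525,-.0303,0]);a=-.0217; R=np.array([[np.cos(a),-np.sin(a),0],[np.sin(a),np.cos(a),0],[0,0,1]]);H=O+R@[.057,0,.015]
print(proj('side',[H+R@[x,y,.062] for x,y in((-.0265,.0475),(.0265,.0455),(-.0265,-.0455),(.0265,-.0455))]).round(1).tolist())
E
```

```text
reddish (367, 219, 6, 17)
dark (381, 245, 14, 13)
dark (403, 244, 16, 13)
[[377.9, 228.1], [399.9, 227.2], [385.9, 251.2], [409.2, 249.6]]
```

The near caps are upright at their expected places, and the red cap is visible beside the mouth frame. Handing in.

```bash
python3 -c "
from station import ticket; print(ticket.sign_off())"
```

```text
the job is handed in; nothing more can be done
None
```

I put the red-capped jar in the empty pocket, slid the tray home until the dock would go no further (about 11 mm measured), released it and handed the job in at about 31 s; sign-off returned no verdict, and under the bay roof I could confirm only the two near jars and part of the red cap.

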